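# Stack clay coasters to dry flat under weights kept on sprung-keeper hooks

### The arm

A 6-joint arm with a two-finger parallel gripper is mounted at the origin on a cart in front of the work surface, level with it; the furniture and walls round the work are solid. World frame = base frame: x ahead of the robot, y to its left, z up, the work surface at z = 0. Lengths are in m, angles in degrees, forces in N, time in s.
With the tool pointing down it reaches from about 0.25 to 0.725 m from the base axis. Payload 9.7 kg.
Tool frame: the origin (TCP) lies midway between the tips of the shut fingers; the grasp point (between the pads) lies 19 mm behind it (bot.hold_point_z is the distance from the TCP to the grasp point, in m); z points along the fingers, y is the line along which they close (so a half turn about z gives the same grasp; the last joint's range is limited). The gripper opens to 85 mm and grips with 20 to 120 N. Pads are 22 mm wide; open, the fingers measure 114 mm over their backs; the gripper's body (76 mm by 85 mm) begins 54 mm behind the grasp point. The pads swing forward as they close: fully open they stand 13 mm farther back than shut.
Start: joints at [64.057, 4.979, 10.078, 95.1, 0, 90], TCP at [0.241, 0.495, 0.231] pointing down, gripper open.
Joint ranges: [-179.16, 179.16], [-48.56, 103.87], [-65.8, 70.77], [-126.05, 130.52], [-82.76, 87.17], [-180, 180]. Speed limits (degrees/s): [127.2, 127.2, 147.25, 180, 180, 180].

### API

Orientations are given as [roll, pitch, yaw] about the fixed x, y, z axes, in that order (R = Rz(yaw) Ry(pitch) Rx(roll)).
In Python, from workcell import bot gives the robot as it stands.
- The arm moves only by the tool play_rows, never from a script. Its argument "steps" is a list that holds one entry, the list of rows, each a list of 4 numbers: the shift along the tool's x, y, z in m, then the turn about the tool's z in rad. In form: [[[tx, ty, tz, yaw], ...]]. A call has exactly 5 rows; each row shifts and turns the commanded pose from where the row before left it, along the tool's axes as they then stand; what a row does not reach is not made up. A row lasts 1/12 s, in which the tool goes at most 41.7 mm and 7.16 degrees, less where a joint would pass 70% of its speed; a pose out of reach is approached as far as the arm can. A call is refused whole if a number of a shift passes 0.0417 or a number of a turn 0.125, either way. A call with a gripper value outside its range is refused whole. "gripper" is the finger opening in m, from 0 to 0.0854, set as the call begins (left out, the last holds). The fingers move at their own pace and stop on an object; "squeeze" is the grip in N (left out, the last holds). Time passes only in rows, so rows that do not move let the fingers close, or fill a call up. It gives the time, the measured TCP pose, the force, the opening and the grip force at its end, in the units of the state.
- bot.get_obs(): the state, without advancing time (a new reading comes with each control period).
- bot.camera(name): name is "scene" or "top"; returns a dict with "img" (384x512x3 uint8, blue, green, red), "vfov" (degrees; the focal length in pixels is half the picture's height over the tangent of half this angle, whatever the lens; pixels are square), "cx", "cy" (the principal point, pixels), "xyz" and "attitude" of the camera in the world. Camera axes: x right, y down, z forward; pixel columns grow to the right and rows downward; lengths in m; the calibration is good to about 2 mm. A picture is of the moment at which its call begins. There is no depth.
- bot.job_done(): hands the job in; it is judged then, once.
The state is a dict: "time": time; "q": joint angles; "qd": joint speeds; "joint_efforts": joint torques, N m; "ee_pos": TCP position; "tcp_rot": TCP orientation; "wrist_force": force on the tool from outside, world axes, zero at the start; "torque": the same for the moment, N m; "opening": finger opening in m; "grasp_force": force on a finger pad.
Only numpy, scipy, OpenCV 4.12 (cv2) and the standard library are available. Lean on these libraries where they do the work, as an engineer would, in place of code of your own. Each camera call takes 0.05 s, during which the arm holds its last target. There are 200 camera calls.

### The job

Set the clay coasters to dry flat: stack all the terracotta ones on the wooden bat and all the white ones on the grey bat, each stack neatly centred on its bat to within a centimetre. Then press down the yellow keeper on each blue hook stand, take off the weight that hangs there and stand one weight upright on the middle of each stack, and finish by pulling both empty keepers up shut again. Do not disturb the green glaze jar beside the stands.

Things in the scene. Friction and masses are not known exactly. Their poses are not given: they have to be found in the camera images.
- red0: terracotta (red clay) coaster, a plain flat round disc of stiff clay, 60 mm diameter, 14 mm thick, lying flat on the bench; origin at the centre of its underside, z up. It may be absent in a run
- red1: terracotta (red clay) coaster, a plain flat round disc of stiff clay, 60 mm diameter, 14 mm thick, lying flat on the bench; origin at the centre of its underside, z up. It may be absent in a run
- red2: terracotta (red clay) coaster, a plain flat round disc of stiff clay, 60 mm diameter, 14 mm thick, lying flat on the bench; origin at the centre of its underside, z up. It may be absent in a run
- white0: white clay coaster, a plain flat round disc of stiff clay, 60 mm diameter, 14 mm thick, lying flat on the bench; origin at the centre of its underside, z up. It may be absent in a run
- white1: white clay coaster, a plain flat round disc of stiff clay, 60 mm diameter, 14 mm thick, lying flat on the bench; origin at the centre of its underside, z up. It may be absent in a run
- bat_wood_top (a point): centre of the upper face of the pale wooden bat, a flat disc of 80 mm diameter and 12 mm thick, fixed to the bench; z up
- bat_grey_top (a point): centre of the upper face of the grey bat, same shape as the wooden one, fixed to the bench; z up. A fixed white basket full of pots, 115 mm high at its rim, stands behind the coasters: its front is at x = 0.585 m from y = 0.19 to 0.49 m
- weight_a: one of two like drying weights, 0.35 kg, 116 mm high: dark round foot (60 mm diameter, 21 mm high) with an upright steel frame, 12 mm thick (own x), 48 mm wide (own y). Origin: centre of the underside, z up. The frame's opening is 32 mm wide, from 28 to 68 mm above the underside; a stand's arm passes through it and carries its upper edge
- weight_a_tab (a point): middle of the weight's black grip tab: 26 mm wide (y), 12 mm thick (x), from 76 to 116 mm above the weight's underside; this point is 100 mm above it. Below 76 mm the frame is 48 mm wide, so fingertips must stay above that. Either weight may go on either stack
- peg_a (a point): point on top of the arm of fixed blue hook stand a, where the weight hangs. The arm, a level 12 x 12 mm bar, its top at z = 0.19 m, runs from a 22 mm square post (front face 66 mm along this frame's +x, top at z = 0.20 m) to its free end 55 mm along -x; y across. The weight comes off only at the free end. Stand foot 130 x 110 mm
- keeper_a_head (a point): top centre of the yellow keeper button of stand a (19 mm diameter, 10 mm high, on a 10 mm pin), 40 mm along -x from the peg point; moves with it. Shut: its top is 34 mm above the arm's top and its pin blocks the weight. Open: 10 mm above, and the weight, raised 11 to 27 mm from where it hangs, can be drawn off over it
- keeper_a (a joint): how far keeper a is down, m: 0 shut (up), 0.024 open (down). Over-centre spring: pressing takes about 5 N at first; past 0.012 it snaps down and stays. To shut it, pinch the button's rim, fingers either side of the arm, and raise it past 0.012: it snaps up and stays
- weight_b: one of two like drying weights, 0.35 kg, 116 mm high: dark round foot (60 mm diameter, 21 mm high) with an upright steel frame, 12 mm thick (own x), 48 mm wide (own y). Origin: centre of the underside, z up. The frame's opening is 32 mm wide, from 28 to 68 mm above the underside; a stand's arm passes through it and carries its upper edge
- weight_b_tab (a point): middle of the weight's black grip tab: 26 mm wide (y), 12 mm thick (x), from 76 to 116 mm above the weight's underside; this point is 100 mm above it. Below 76 mm the frame is 48 mm wide, so fingertips must stay above that. Either weight may go on either stack
- peg_b (a point): point on top of the arm of fixed blue hook stand b, where the weight hangs. The arm, a level 12 x 12 mm bar, its top at z = 0.19 m, runs from a 22 mm square post (front face 66 mm along this frame's +x, top at z = 0.20 m) to its free end 55 mm along -x; y across. The weight comes off only at the free end. Stand foot 130 x 110 mm
- keeper_b_head (a point): top centre of the yellow keeper button of stand b (19 mm diameter, 10 mm high, on a 10 mm pin), 40 mm along -x from the peg point; moves with it. Shut: its top is 34 mm above the arm's top and its pin blocks the weight. Open: 10 mm above, and the weight, raised 11 to 27 mm from where it hangs, can be drawn off over it
- keeper_b (a joint): how far keeper b is down, m: 0 shut (up), 0.024 open (down). Over-centre spring: pressing takes about 5 N at first; past 0.012 it snaps down and stays. To shut it, pinch the button's rim, fingers either side of the arm, and raise it past 0.012: it snaps up and stays
- glaze_jar: bystander: green glaze jar with a white cap, 50 mm diameter, 56 mm high, origin at the centre of its underside
Things that resemble listed ones, but are neither listed nor needed, are in the scene too. What is shaped like the white0 but black is not meant. What is shaped like the weight_a but red is not meant.

How it is judged:
By the outcome, as a careful person would: the job done as asked, in the order asked, and still so for the second after the job is handed in, with the robot touching nothing.
Of red0, red1, red2 only 1 to 3 are there at a start; the rules pass over those that are not, and their reading is None.
Of white0, white1 only 1 to 2 are there at a start; the rules pass over those that are not, and their reading is None.
At some moment in a run one of red0, red1, red2, white0, white1 may be knocked a few centimetres aside while the robot is not near it.
It also fails if it takes over 210 s, if anything falls off the work surface, if the arm or the gripper's body presses on something with over 40 N, if the wrist force passes 120 N, or if a joint passes its speed limit or range.

## Working session

There is one attempt and no reset: what is moved stays moved. The work goes in short steps, Python scripts to look and compute and a tool call to move; the robot and the scene stay as the last step left them, time stands still between calls to the robot, and variables do not carry over. Pictures are saved under pics/ and viewed, at most 14 in all, crops included, and the job is handed in when it is done.

Besides the shell and the picture viewer there is one more tool, called after "Call:" by a JSON object that holds its "op" and its "data", one argument or row to a line. play_rows: Moves the arm, as the interface text tells. Its arguments: {"type":"object","properties":{"steps":{"type":"array","items":{"type":"array","items":{"type":"array","items":{"type":"number"}}}},"gripper":{"type":"number"},"squeeze":{"type":"number"}},"required":["steps"]}

```bash
ls; mkdir -p pics; python3 - <<'E'
from workcell import bot
import cv2
o=bot.get_obs();print({k:o[k] for k in('time','ee_pos','tcp_rot','opening')})
for n in('scene','top'):
    c=bot.camera(n);cv2.imwrite(f'pics/{n}0.png',cv2.resize(c['img'],(800,600),interpolation=cv2.INTER_CUBIC))
    print(n,c['vfov'],c['cx'],c['cy'],c['xyz'],c['attitude'])
E
```

```text
pics
{'time': 0.0, 'ee_pos': array([0.24051241, 0.49436499, 0.23058185]), 'tcp_rot': array([-1.79923060e+02,  6.29859873e-04,  1.54057758e+02]), 'opening': 0.0855915044753272}
scene 54.35729098218666 254.76943185175676 191.02756593243998 [-0.14628597 -0.61309844  0.67365195] [-117.02311241   -1.19054018  -42.0619229 ]
top 54.66946590671141 254.98359279272665 190.33592670247637 [0.32924962 0.12363499 1.3116394 ] [-169.69707385    1.35788936  -91.25636394]
```

View pics/scene0.png

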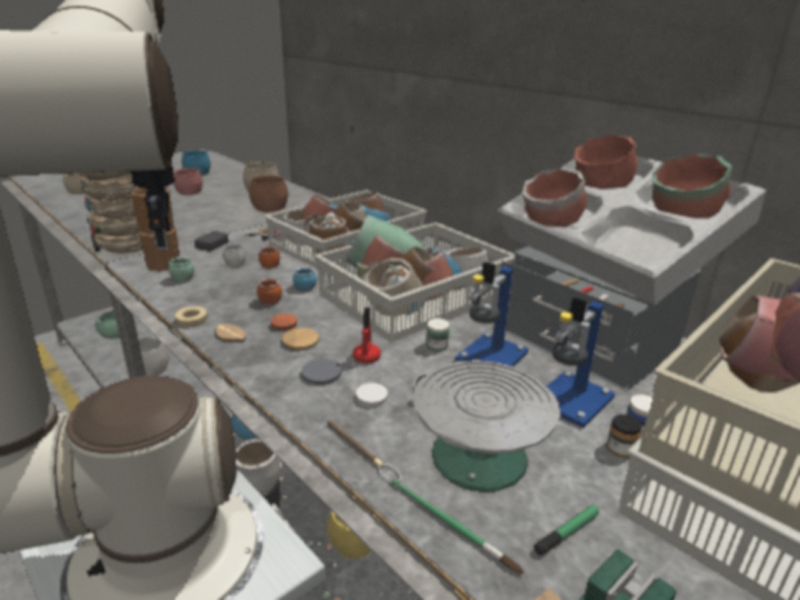

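View pics/top0.png

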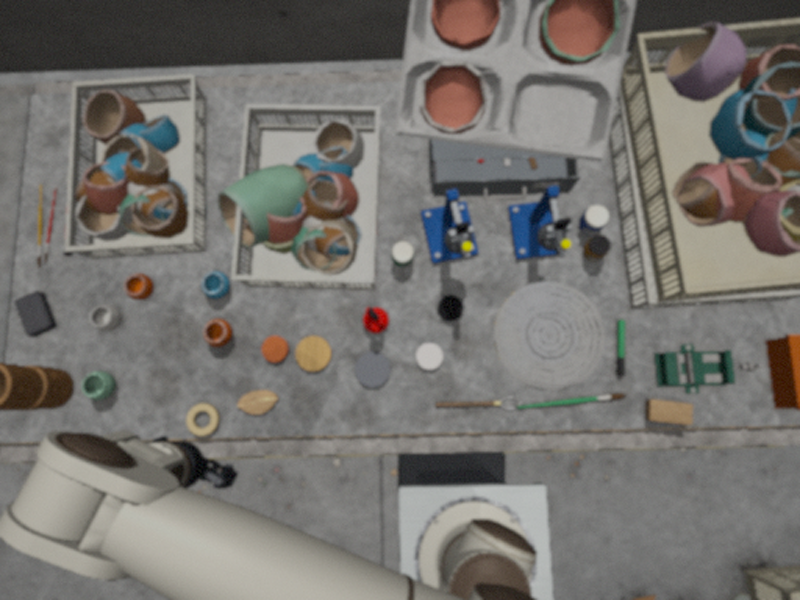

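Red coaster: top (275,349). White coaster: top (429,356). The similar black disc at (451,308) and red weight at (375,320) are decoys. The wooden bat is at (313,354), the grey bat at (373,370), keepers at (467,246) and (566,244), and the jar cap at (402,252).

```bash
cat > h.py <<'E'
from workcell import bot
import cv2,numpy as np
from scipy.spatial.transform import Rotation as R
def cam(n):
    c=bot.camera(n);c['f']=192/np.tan(np.radians(c['vfov']/2));c['R']=R.from_euler('xyz',c['attitude'],degrees=True).as_matrix();return c
def ray(c,u,v): return c['R']@np.array([(u-c['cx'])/c['f'],(v-c['cy'])/c['f'],1])
def onz(c,u,v,z):
    d=ray(c,u,v);return c['xyz']+d*(z-c['xyz'][2])/d[2]
def proj(c,p):
    q=c['R'].T@(np.asarray(p)-c['xyz']);return q[:2]/q[2]*c['f']+[c['cx'],c['cy']]
def tri(c1,p1,c2,p2):
    A=[];b=[]
    for c,p in((c1,p1),(c2,p2)):
        d=ray(c,*p);d/=np.linalg.norm(d);M=np.eye(3)-np.outer(d,d);A.append(M);b.append(M@c['xyz'])
    return np.linalg.lstsq(np.vstack(A),np.hstack(b),rcond=None)[0]
def blob(c,u,v,tol=40,r=22):
    """centroid and box of the region coloured like the seed (Lab), native pixels"""
    lab=cv2.cvtColor(c['img'],cv2.COLOR_BGR2LAB).astype(float)
    s=np.median(lab[int(v)-1:int(v)+2,int(u)-1:int(u)+2].reshape(-1,3),0)
    m=(np.linalg.norm(lab-s,axis=2)<tol).astype(np.uint8)
    k=np.zeros_like(m);cv2.circle(k,(int(u),int(v)),r,1,-1);m*=k
    n,l,st,ce=cv2.connectedComponentsWithStats(m)
    i=l[int(v),int(u)];return ce[i],st[i]
def crop(c,x0,y0,x1,y1,k,name): cv2.imwrite('pics/'+name,cv2.resize(c['img'][y0:y1,x0:x1],None,fx=k,fy=k,interpolation=cv2.INTER_CUBIC))
E
python3 - <<'E'
from h import *
t=cam('top');s=cam('scene')
for n,u,v,z,tol in(('red',275,349,.014,30),('wood',313,354,.012,30),('grey',373,370,.012,14),('white',429,356,.014,30),('black',451,308,.014,30),('jarcap',402,252,.056,30),('keepA',467,246,.22,50),('keepB',566,244,.22,50)):
    ce,st=blob(t,u*.64,v*.64,tol);print(n,ce.round(1),st,onz(t,*ce,z).round(4))
for n,u,v,z,tol in(('red',285,320,.014,30),('wood',300,338,.012,30),('grey',321,371,.012,14),('white',372,394,.014,30),('keepA',479,279,.22,50),('keepB',566,317,.22,50)):
    ce,st=blob(s,u*.64,v*.64,tol);print('S',n,ce.round(1),st,onz(s,*ce,z).round(4))
crop(t,150,110,400,270,3.2,'topc.png');crop(s,150,150,400,290,3.2,'scc.png')
E
```

```text
red [175.2 222.6] [167 214  17  18 232] [0.4581 0.432  0.014 ]
wood [200.1 225.2] [189 214  23  23 425] [0.447  0.3447 0.012 ]
grey [236.7 235.4] [217 215  44  44 879] [0.4082 0.2166 0.012 ]
white [274.4 227.3] [266 220  18  16 229] [0.433  0.0844 0.014 ]
black [288.  196.8] [281 189  14  16 173] [0.5397 0.0332 0.014 ]
jarcap [257.3 160.4] [251 155  13  12 130] [0.6641 0.138  0.056 ]
keepA [298.5 157. ] [296 155   6   5  26] [0.6274 0.0111 0.22  ]
keepB [362.  155.5] [359 153   7   6  30] [ 0.6266 -0.1802  0.22  ]
S red [181.5 203.8] [173 200  18   9 118] [0.4591 0.432  0.014 ]
S wood [192.6 215.1] [181 209  24  13 223] [0.4467 0.3425 0.012 ]
S grey [207.6 235.4] [191 221  36  27 394] [0.4131 0.2079 0.012 ]
S white [237.4 250.5] [228 245  20  12 180] [0.4318 0.0836 0.014 ]
S keepA [305.5 176.8] [303 175   6   5  22] [0.631  0.0143 0.22  ]
S keepB [361.9 201.4] [359 200   6   4  18] [ 0.6291 -0.1781  0.22  ]
```

View pics/topc.png

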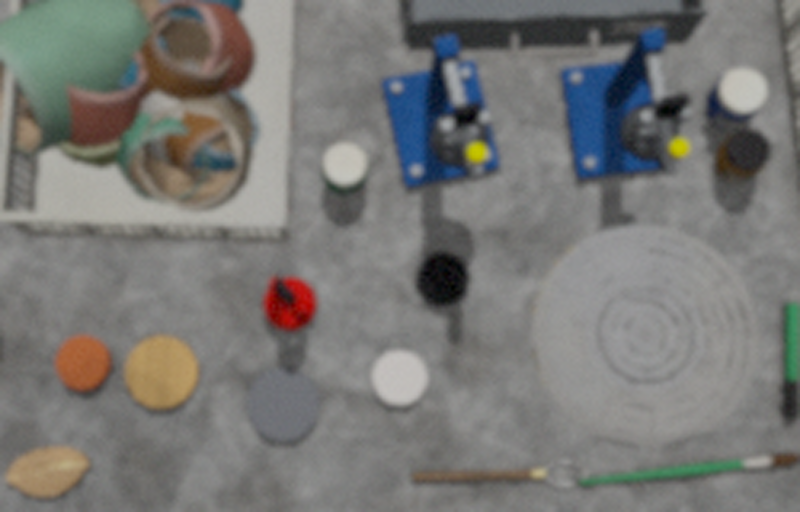

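View pics/scc.png

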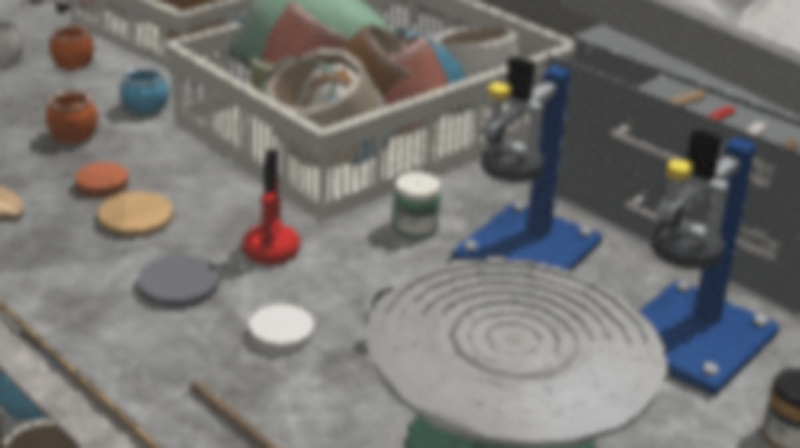

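Only one red (82,363 in the crop) and one white (400,378) coaster are present. The black disc (443,278) and the red weight (290,302) are decoys by colour. The stands' yellow heads and blue posts are clear in both views.

```bash
python3 - <<'E'
from h import *
t=cam('top');s=cam('scene')
T=lambda x,y:(150+x/3.2-.35,110+y/3.2-.35)
S=lambda x,y:(150+x/3.2-.35,150+y/3.2-.35)
for n,a,b,z in(('red',(82.5,363),(101,177),.014),('wood',(161.5,372),(135.5,213),.012),('grey',(284,406),(178,280),.012),('white',(400,378),(281,325),.014)):
    print(n,onz(t,*T(*a),z).round(4),onz(s,*S(*b),z).round(4))
for n,k,p,ks,ps in(('A',(477,152),(446,43),(500,90),(557,73)),('B',(679,147),(652,38),(680,167),(740,147))):
    K=tri(t,T(*k),s,S(*ks));P=tri(t,T(*p),s,S(*ps))
    print(n,K.round(4),P.round(4),'d',np.linalg.norm((P-K)[:2]),'yaw',np.degrees(np.arctan2(*(P-K)[1::-1])))
    print(onz(t,*T(*k),.224),onz(t,*T(*p),.2))
# foot corners z~.01 ; front-left/right edges
for n,l in(('A',[(385,77),(474,63),(497,172),(407,186)]),('B',[(562,70),(640,62),(578,181)])):
    print(n,[onz(t,*T(*q),.01)[:2].round(4) for q in l])
E
```

```text
red [0.4562 0.4313 0.014 ] [0.4536 0.4253 0.014 ]
wood [0.4444 0.3445 0.012 ] [0.4411 0.3376 0.012 ]
grey [0.4043 0.2106 0.012 ] [0.402  0.2046 0.012 ]
white [0.4315 0.0836 0.014 ] [0.4297 0.0809 0.014 ]
A [0.6274 0.0101 0.2194] [0.7451 0.0341 0.1946] d 0.12005487203507305 yaw 11.512062881723843
[0.62582857 0.01090029 0.224     ] [0.74361415 0.03399046 0.2       ]
B [ 0.6266 -0.18    0.2202] [ 0.7446 -0.1684  0.1941] d 0.11849709763079054 yaw 5.603793631895069
[ 0.62529142 -0.17857792  0.224     ] [ 0.74255438 -0.1670848   0.2       ]
A [array([0.7757, 0.0898]), array([ 0.7894, -0.0124]), array([ 0.6603, -0.0327]), array([0.647 , 0.0689])]
B [array([ 0.778 , -0.1121]), array([ 0.7849, -0.2012]), array([ 0.6474, -0.1227])]
```

Call:
{"op": "play_rows", "data": {
  "steps": [
    [[0,0,0,0.125],[0,0,0,0.125],[0,0,0,0.125],[0,0,0,0.125],[0,0,0,0.125]]
  ]
}}

```text
time: 0.72
ee_pos: [0.2406, 0.4945, 0.2312]
tcp_rot: [-180.0, 0.0, 117.9]
wrist_force: [0.4, 0.5, 0.3]
opening: 0.0853
grasp_force: 0.0
```

Call:
{"op": "play_rows", "data": {
  "steps": [
    [[0,0,0,0.125],[0,0,0,0.125],[0,0,0,0.125],[0,0,0,0.118],[0,0,0,0]]
  ],
  "gripper": 0.085
}}

```text
time: 1.13
ee_pos: [0.2406, 0.4946, 0.2312]
tcp_rot: [-180.0, 0.0, 89.7]
wrist_force: [0.2, -0.3, -0.1]
opening: 0.0851
grasp_force: 0.0
```

Call:
{"op": "play_rows", "data": {
  "steps": [
    [[-0.0104,0.0362,0,0],[-0.0104,0.0362,0,0],[-0.0104,0.0362,0,0],[-0.0104,0.0362,0,0],[-0.0104,0.0362,0,0]]
  ]
}}

```text
time: 1.55
ee_pos: [0.4232, 0.4418, 0.2313]
tcp_rot: [180.0, -0.0, 90.3]
wrist_force: [0.3, 0.6, -0.1]
opening: 0.085
grasp_force: 0.0
```

Call:
{"op": "play_rows", "data": {
  "steps": [
    [[-0.0104,0.0362,0.02,0],[0,0,0.04,0],[0,0,0.04,0],[0,0,0.03,0],[0,0,0,0]]
  ]
}}

```text
time: 1.97
ee_pos: [0.4548, 0.4298, 0.0942]
tcp_rot: [-179.6, 0.4, 90.2]
wrist_force: [-1.2, -0.4, -1.4]
opening: 0.0846
grasp_force: 0.0
```

```bash
python3 - <<'E'
from h import *
print(bot.get_obs()['ee_pos'])
t=cam('top');s=cam('scene')
def p(n,c,u,v,z,tol):
    ce,st=blob(c,u,v,tol,24);print(n,ce.round(1),st,onz(c,*ce,z).round(4))
p('white',t,274,227,.014,30);p('wood',t,200,225,.012,30);p('redS',s,181,204,.014,30);p('woodS',s,192,215,.012,30)
for tol in(8,10,12):p('grey',t,238,236,.012,tol);p('greyS',s,205,237,.012,tol)
crop(t,140,180,300,260,5,'near1.png')
E
```

```text
[0.45479765 0.4297894  0.09420555]
white [274.4 227.4] [266 220  18  16 230] [0.4329 0.0843 0.014 ]
wood [200.1 224.5] [188 210  26  27 474] [0.4495 0.3446 0.012 ]
redS [182.  203.7] [174 200  17   9 114] [0.4608 0.4313 0.014 ]
woodS [200.9 215.1] [181 204  36  25 471] [0.4686 0.3242 0.012 ]
grey [235.7 235.4] [215 213  40  47 620] [0.4084 0.22   0.012 ]
greyS [204.7 235.8] [191 228  27  16 252] [0.4049 0.2117 0.012 ]
grey [236.6 235.1] [215 213  48  47 760] [0.4092 0.2166 0.012 ]
greyS [206.5 235.8] [191 225  34  21 298] [0.4094 0.2083 0.012 ]
grey [236.1 235.2] [214 213  49  47 860] [0.4091 0.2185 0.012 ]
greyS [207.4 235.6] [191 221  38  27 362] [0.4121 0.2073 0.012 ]
```

View pics/near1.png

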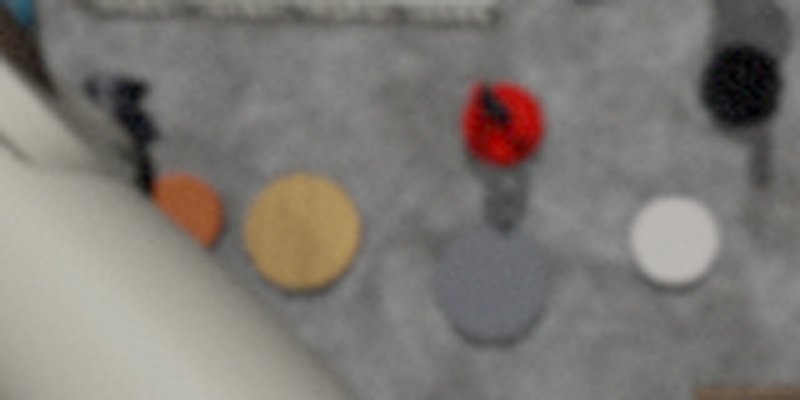

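The wooden bat is at crop (302,231), grey at (491,287) and white at (675,240). The gripper is over the red coaster at (185,210). I'm descending now.

Call:
{"op": "play_rows", "data": {
  "steps": [
    [[0,0.001,0.03,0],[0,0,0.03,0],[0,0,0.028,0],[0,0,0.01,0],[0,0,0.004,0]]
  ],
  "squeeze": 40
}}

```text
time: 2.48
ee_pos: [0.4581, 0.4328, 0.0004]
tcp_rot: [180.0, -0.0, 90.1]
wrist_force: [0.5, -0.5, 0.3]
opening: 0.085
grasp_force: 0.0
```

Call:
{"op": "play_rows", "data": {
  "steps": [
    [[0,0,0,0],[0,0,0,0],[0,0,0,0],[0,0,0,0],[0,0,0,0]]
  ],
  "gripper": 0.045
}}

```text
time: 2.9
ee_pos: [0.4591, 0.4336, 0.0032]
tcp_rot: [179.8, -0.2, 90.0]
wrist_force: [-1.8, -1.8, 7.2]
opening: 0.0575
grasp_force: 41.9
```

Call:
{"op": "play_rows", "data": {
  "steps": [
    [[0,0,0,0],[0,0,0,0],[0,0,0,0],[0,0,0,0],[0,0,0,0]]
  ]
}}

```text
time: 3.32
ee_pos: [0.4591, 0.4336, 0.0033]
tcp_rot: [179.8, -0.2, 90.0]
wrist_force: [-2.0, -1.5, 6.3]
opening: 0.0573
grasp_force: 41.9
```

Call:
{"op": "play_rows", "data": {
  "steps": [
    [[0,0,-0.02,0],[0,0,-0.03,0],[-0.02,-0.003,0,0],[-0.03,-0.005,0,0],[-0.03,-0.005,0,0]]
  ]
}}

```text
time: 3.73
ee_pos: [0.4457, 0.3527, 0.0523]
tcp_rot: [179.8, -0.1, 90.1]
wrist_force: [-0.4, -0.5, -1.2]
opening: 0.0572
grasp_force: 43.3
```

Call:
{"op": "play_rows", "data": {
  "steps": [
    [[-0.008,0,0,0],[0,0,0,0],[0,0,0,0],[0,0,0,0],[0,0,0,0]]
  ]
}}

```text
time: 4.15
ee_pos: [0.4453, 0.3455, 0.0501]
tcp_rot: [180.0, -0.0, 90.0]
wrist_force: [-0.5, 0.2, 0.0]
opening: 0.0571
grasp_force: 43.3
```

```bash
python3 - <<'E'
from h import *
print(bot.get_obs()['ee_pos'])
t=cam('top');s=cam('scene')
a=cv2.resize(t['img'][190:260,160:300],None,fx=5,fy=5,interpolation=cv2.INTER_CUBIC);b=cv2.resize(s['img'][180:230,150:290],None,fx=5,fy=5,interpolation=cv2.INTER_CUBIC)
cv2.imwrite('pics/n2.png',np.vstack([a,b]))
E
```

```text
[0.4453057  0.34546607 0.05014641]
```

View pics/n2.png

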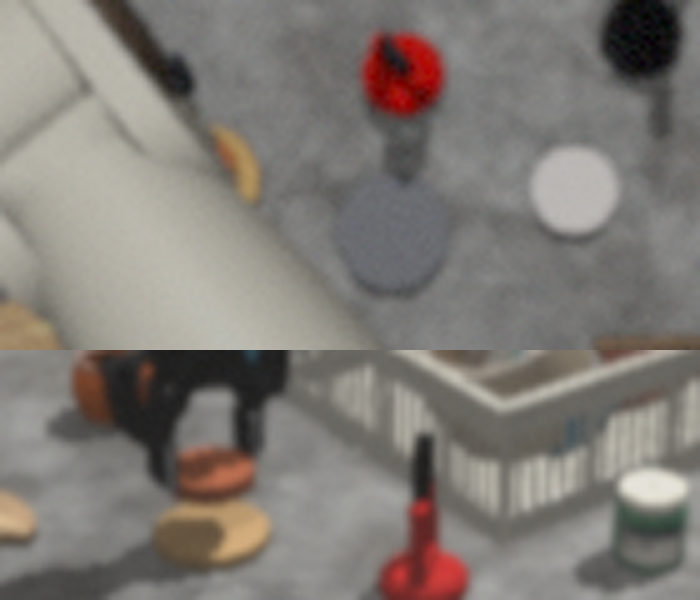

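The red coaster is held flat over the wooden bat (scene view: coaster at 215,472, bat at 212,530).

Call:
{"op": "play_rows", "data": {
  "steps": [
    [[0,0.001,0.018,0],[0,0,0.01,0],[0,0,0.005,0],[0,0,0.002,0],[0,0,0,0]]
  ]
}}

```text
time: 4.67
ee_pos: [0.4454, 0.3444, 0.0151]
tcp_rot: [-179.9, 0.0, 90.0]
wrist_force: [-2.0, -1.2, 3.0]
opening: 0.0575
grasp_force: 44.8
```

Call:
{"op": "play_rows", "data": {
  "steps": [
    [[0,0,0,0],[0,0,0,0],[0,0,0,0],[0,0,0,0],[0,0,0,0]]
  ],
  "gripper": 0.085
}}

```text
time: 5.08
ee_pos: [0.446, 0.3444, 0.0147]
tcp_rot: [-180.0, 0.0, 90.0]
wrist_force: [0.2, 0.3, 0.1]
opening: 0.0854
grasp_force: 0.0
```

Call:
{"op": "play_rows", "data": {
  "steps": [
    [[0,0,-0.02,0],[0,0,-0.04,0],[0,0,-0.04,0],[-0.04,0,-0.03,0],[-0.04,0,0,0]]
  ]
}}

```text
time: 5.5
ee_pos: [0.4478, 0.273, 0.1456]
tcp_rot: [179.6, -0.3, 90.2]
wrist_force: [0.8, -0.7, 0.6]
opening: 0.0848
grasp_force: 0.0
```

Call:
{"op": "play_rows", "data": {
  "steps": [
    [[-0.04,0,0,0],[-0.04,0,0,0],[-0.04,0,0,0],[-0.04,0,0,0],[-0.02,-0.013,0,0]]
  ]
}}

```text
time: 5.92
ee_pos: [0.4335, 0.0879, 0.1397]
tcp_rot: [179.9, 0.0, 89.9]
wrist_force: [-0.7, -0.1, -0.0]
opening: 0.0852
grasp_force: 0.0
```

```bash
python3 - <<'E'
from h import *
print(bot.get_obs()['ee_pos'])
t=cam('top');s=cam('scene')
def p(n,c,u,v,z,tol):
    ce,st=blob(c,u,v,tol,20);print(n,ce.round(1),st,onz(c,*ce,z).round(4))
p('redT',t,200,225,.026,30);p('redS',s,*map(int,proj(s,[.446,.344,.026])),.026,30)
p('whiteT',t,274,227,.014,30);p('whiteS',s,237,250,.014,30)
crop(t,150,180,310,260,5,'n3.png')
E
```

```text
[0.43352886 0.08792962 0.1397296 ]
redT [199.9 226.5] [189 216  23  22 338] [0.4411 0.343  0.026 ]
redS [192.2 213.3] [180 207  24  15 206] [0.44   0.3332 0.026 ]
whiteT [275.  227.3] [ 258  207   37   41 1015] [0.4333 0.0823 0.014 ]
whiteS [237.5 250.5] [228 245  20  12 181] [0.4319 0.0835 0.014 ]
```

View pics/n3.png

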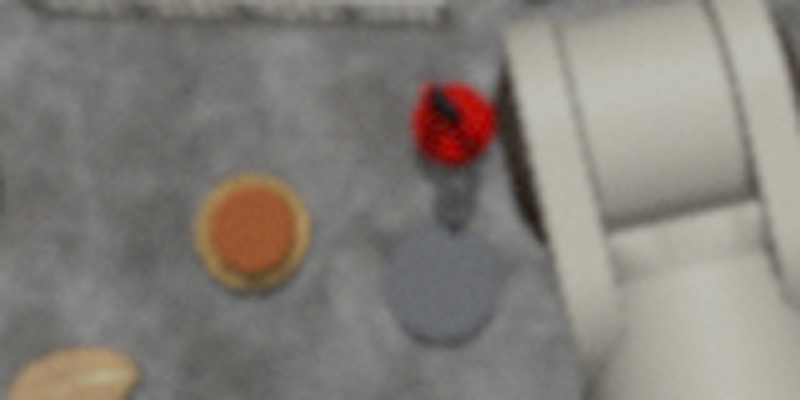

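Red sits centred on the wooden bat: coaster (252,229), bat (252,234), about 2 mm off. The grey bat is at (443,286). Next is white.

Call:
{"op": "play_rows", "data": {
  "steps": [
    [[0,0,0.035,0],[0,0,0.035,0],[0,0,0.035,0],[0,0,0.025,0],[0,0,0.011,0]]
  ]
}}

```text
time: 6.43
ee_pos: [0.4311, 0.0912, -0.0048]
tcp_rot: [-179.8, 0.0, 90.0]
wrist_force: [-0.4, -0.3, -0.2]
opening: 0.0851
grasp_force: 0.0
```

Call:
{"op": "play_rows", "data": {
  "steps": [
    [[0,0,0,0],[0,0,0,0],[0,0,0,0],[0,0,0,0],[0,0,0,0]]
  ],
  "gripper": 0.045
}}

```text
time: 6.85
ee_pos: [0.4344, 0.0915, 0.0006]
tcp_rot: [179.8, -0.0, 90.0]
wrist_force: [-0.2, 0.9, 6.5]
opening: 0.0576
grasp_force: 43.4
```

Call:
{"op": "play_rows", "data": {
  "steps": [
    [[0,0,0,0],[0,0,0,0],[0,0,0,0],[0,0,-0.02,0],[0,0,-0.03,0]]
  ]
}}

```text
time: 7.27
ee_pos: [0.4315, 0.0908, 0.0477]
tcp_rot: [-179.8, 0.0, 90.0]
wrist_force: [0.7, 1.2, -1.5]
opening: 0.0574
grasp_force: 43.2
```

Call:
{"op": "play_rows", "data": {
  "steps": [
    [[0.02,-0.008,0,0],[0.035,-0.009,0,0],[0.035,-0.005,0,0],[0.03,-0.005,0,0],[0.0075,0,0,0]]
  ]
}}

```text
time: 7.68
ee_pos: [0.4056, 0.222, 0.0496]
tcp_rot: [179.9, -0.1, 90.1]
wrist_force: [-0.4, 0.4, -1.6]
opening: 0.0573
grasp_force: 43.2
```

Call:
{"op": "play_rows", "data": {
  "steps": [
    [[0,0,0,0],[0,0,0,0],[0,0,0,0],[0,0,0,0],[0,0,0,0]]
  ]
}}

```text
time: 8.1
ee_pos: [0.4062, 0.2177, 0.0488]
tcp_rot: [180.0, 0.0, 89.9]
wrist_force: [-0.1, 0.4, -1.2]
opening: 0.0572
grasp_force: 43.2
```

```bash
python3 - <<'E'
from h import *
o=bot.get_obs();print(o['ee_pos'],o['q'])
t=cam('top');s=cam('scene')
a=cv2.resize(t['img'][200:260,170:310],None,fx=5,fy=5,interpolation=cv2.INTER_CUBIC);b=cv2.resize(s['img'][190:250,150:290],None,fx=5,fy=5,interpolation=cv2.INTER_CUBIC)
cv2.imwrite('pics/n4.png',np.vstack([a,b]))
for P in([.407,.211,.012],[.408,.211,.06]):print((proj(s,P)-[150,190])*5,(proj(t,P)-[170,200])*5)
E
```

```text
[0.40623761 0.21769098 0.04883894] [ 2.81889264e+01 -6.79169949e+00 -2.17476669e+01  7.50403216e+01
 -5.42860747e-03  1.18273409e+02]
[277.03576094 228.4517487 ] [341.34756404 178.68744508]
[275.31883865 162.77812738] [336.46850028 173.00216009]
```

View pics/n4.png

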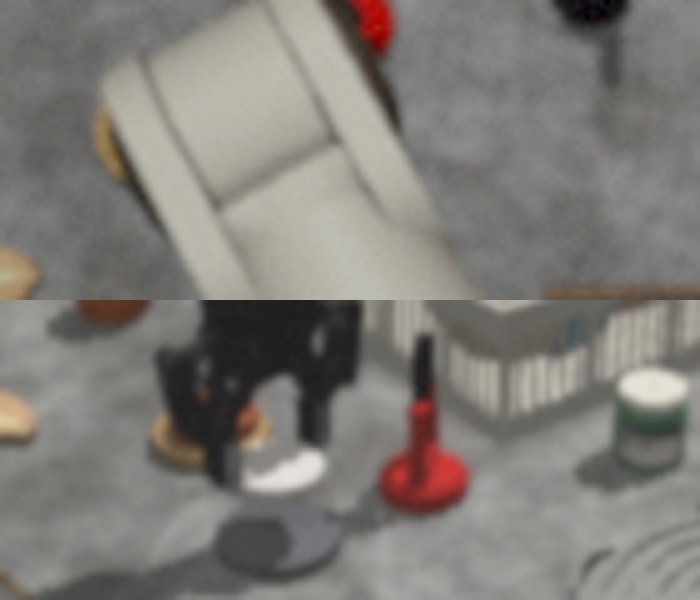

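White is held at (280,470) in the lower view, over the grey bat (278,535). I'm lowering it.

Call:
{"op": "play_rows", "data": {
  "steps": [
    [[0,0.001,0.018,0],[0,0,0.01,0],[0,0,0.006,0],[0,0,0.002,0],[0,0,0,0]]
  ]
}}

```text
time: 8.62
ee_pos: [0.4067, 0.2182, 0.0128]
tcp_rot: [-180.0, 0.0, 90.0]
wrist_force: [-0.1, 0.9, 0.7]
opening: 0.0577
grasp_force: 43.2
```

Call:
{"op": "play_rows", "data": {
  "steps": [
    [[0,0,0,0],[0,0,0,0],[0,0,0,0],[0,0,0,0],[0,0,0,0]]
  ],
  "gripper": 0.074
}}

```text
time: 9.03
ee_pos: [0.407, 0.2186, 0.0128]
tcp_rot: [180.0, -0.0, 90.0]
wrist_force: [1.0, -0.1, 0.1]
opening: 0.0738
grasp_force: 0.0
```

Call:
{"op": "play_rows", "data": {
  "steps": [
    [[0,0,-0.02,0],[0,0,-0.04,0],[0,0,-0.04,0],[0,0,-0.04,0],[0,0,-0.04,0]]
  ]
}}

```text
time: 9.45
ee_pos: [0.4066, 0.2184, 0.1947]
tcp_rot: [180.0, -0.0, 90.0]
wrist_force: [0.6, 0.6, 0.2]
opening: 0.0742
grasp_force: 0.0
```

Call:
{"op": "play_rows", "data": {
  "steps": [
    [[0,0,-0.04,0.125],[0,0,-0.04,0.125],[0,0,-0.03,0.125],[0,0,0,0.125],[0,0,0,0.125]]
  ],
  "gripper": 0
}}

```text
time: 9.87
ee_pos: [0.4077, 0.219, 0.305]
tcp_rot: [179.9, -0.2, 53.8]
wrist_force: [-0.4, 0.8, -0.7]
opening: 0.0133
grasp_force: 0.0
```

Call:
{"op": "play_rows", "data": {
  "steps": [
    [[0,0,0,0.125],[0,0,0,0.125],[0,0,0,0.125],[0,0,0,0.125],[0,0,0,0.125]]
  ]
}}

```text
time: 10.28
ee_pos: [0.4236, 0.1798, 0.3026]
tcp_rot: [-178.0, 0.1, 22.0]
wrist_force: [0.5, 0.0, 0.6]
opening: -0.0
grasp_force: 0.0
```

Call:
{"op": "play_rows", "data": {
  "steps": [
    [[0,0,0,0.1],[0,0,0,0.1],[0,0,0,0],[0,0,0,0],[0,0,0,0]]
  ]
}}

```text
time: 10.7
ee_pos: [0.4379, 0.1293, 0.3028]
tcp_rot: [-176.0, 0.6, 14.0]
wrist_force: [0.8, 0.5, 0.7]
opening: -0.0003
grasp_force: 0.0
```

```bash
python3 - <<'E'
from h import *
o=bot.get_obs();print(o['ee_pos'],o['tcp_rot'],o['q'])
t=cam('top');s=cam('scene')
a=cv2.resize(t['img'][110:260,160:400],None,fx=3,fy=3,interpolation=cv2.INTER_CUBIC)
cv2.imwrite('pics/n5.png',a)
def p(n,c,u,v,z,tol,r=12):
    ce,st=blob(c,u,v,tol,r);print(n,ce.round(2),st,onz(c,*ce,z).round(4));return ce
p('white',s,*proj(s,[.407,.211,.026]).astype(int),.026,30)
for n,a,b in(('A',(298,157),(305,177)),('B',(362,155),(362,201))):
    x=p(n,t,*a,.22,50);y=p(n,s,*b,.22,50);print(tri(t,x,s,y))
E
```

```text
[0.43792688 0.12925706 0.30283115] [-175.96408243    0.60692403   13.98415141] [ 13.9268603   -4.9629688    8.15178768 103.72572225   4.03530868
 179.94256972]
white [205.27 232.23] [197 228  18  10 142] [0.4061 0.2096 0.026 ]
A [294.44 158.4 ] [287 146  17  24 267] [0.6234 0.0236 0.22  ]
A [305.39 176.78] [303 175   6   4  18] [0.631  0.0146 0.22  ]
[0.62824175 0.01939523 0.21791952]
B [362.  155.5] [359 153   7   6  30] [ 0.6266 -0.1802  0.22  ]
B [361.89 201.39] [359 200   6   4  18] [ 0.6291 -0.1781  0.22  ]
[ 0.62619406 -0.17974305  0.22166862]
```

View pics/n5.png

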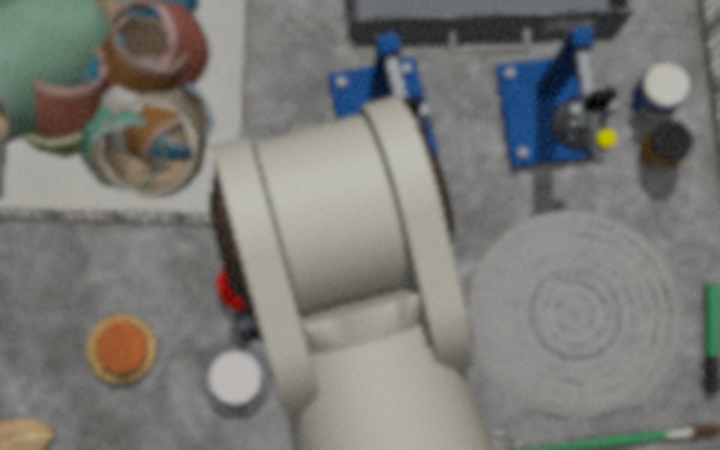

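Both coasters sit centred: red at (122,346) on wood, white at (236,377) on grey. Joint 6 is at its limit, so I'll use the half-turned grasp (yaw near -170) for the stands.

Call:
{"op": "play_rows", "data": {
  "steps": [
    [[0,0,0,-0.125],[0,0,0,-0.125],[0,0,0,-0.125],[0,0,0,-0.125],[0,0,0,-0.125]]
  ]
}}

```text
time: 11.22
ee_pos: [0.4376, 0.1302, 0.3028]
tcp_rot: [-176.4, -1.9, 50.2]
wrist_force: [0.1, -0.2, 0.4]
opening: -0.0001
grasp_force: 0.0
```

Call:
{"op": "play_rows", "data": {
  "steps": [
    [[0,0,0,-0.125],[0,0,0,-0.125],[0,0,0,-0.125],[0,0,0,-0.125],[0,0,0,-0.125]]
  ]
}}

```text
time: 11.63
ee_pos: [0.4376, 0.1302, 0.3028]
tcp_rot: [-178.2, -3.6, 86.0]
wrist_force: [0.2, 0.3, 1.0]
opening: 0.0003
grasp_force: 0.0
```

Call:
{"op": "play_rows", "data": {
  "steps": [
    [[0,0,0,-0.125],[0,0,0,-0.125],[0,0,0,-0.125],[0,0,0,-0.125],[0,0,0,-0.125]]
  ]
}}

```text
time: 12.05
ee_pos: [0.4376, 0.1302, 0.3028]
tcp_rot: [179.3, -4.0, 121.9]
wrist_force: [0.0, -0.4, -0.1]
opening: 0.0
grasp_force: 0.0
```

Call:
{"op": "play_rows", "data": {
  "steps": [
    [[0,0,0,-0.125],[0,0,0,-0.125],[0,0,0,-0.125],[0,0,0,-0.125],[0,0,0,-0.125]]
  ]
}}

```text
time: 12.47
ee_pos: [0.4376, 0.1302, 0.3028]
tcp_rot: [177.1, -2.9, 157.8]
wrist_force: [0.4, -0.4, -0.3]
opening: 0.0
grasp_force: 0.0
```

Call:
{"op": "play_rows", "data": {
  "steps": [
    [[0,0,0,-0.125],[0,0,0,-0.125],[0,0,0,-0.125],[0,0,0,-0.125],[0,0,0,0]]
  ]
}}

```text
time: 12.88
ee_pos: [0.4376, 0.1301, 0.3028]
tcp_rot: [176.1, -1.2, -173.7]
wrist_force: [-0.0, 0.1, -0.3]
opening: 0.0001
grasp_force: 0.0
```

The limit left a 4° tilt in the command pose. The opposite joint limit should cancel it the same way, so I'm turning on to it.

Call:
{"op": "play_rows", "data": {
  "steps": [
    [[0,0,0,-0.125],[0,0,0,-0.125],[0,0,0,-0.125],[0,0,0,-0.125],[0,0,0,-0.125]]
  ]
}}

```text
time: 13.3
ee_pos: [0.4377, 0.1299, 0.3028]
tcp_rot: [176.1, 1.3, -138.2]
wrist_force: [-1.0, 0.8, -0.3]
opening: 0.0001
grasp_force: 0.0
```

Call:
{"op": "play_rows", "data": {
  "steps": [
    [[0,0,0,-0.125],[0,0,0,-0.125],[0,0,0,-0.125],[0,0,0,-0.125],[0,0,0,-0.125]]
  ]
}}

```text
time: 13.72
ee_pos: [0.4377, 0.1299, 0.3028]
tcp_rot: [177.7, 3.3, -102.4]
wrist_force: [-0.5, 0.8, 1.0]
opening: -0.0
grasp_force: 0.0
```

Call:
{"op": "play_rows", "data": {
  "steps": [
    [[0,0,0,-0.125],[0,0,0,-0.125],[0,0,0,-0.125],[0,0,0,-0.125],[0,0,0,-0.125]]
  ]
}}

```text
time: 14.13
ee_pos: [0.4377, 0.1299, 0.3028]
tcp_rot: [-179.9, 4.1, -66.6]
wrist_force: [0.3, -0.5, -0.1]
opening: 0.0
grasp_force: 0.0
```

Call:
{"op": "play_rows", "data": {
  "steps": [
    [[0,0,0,-0.125],[0,0,0,-0.125],[0,0,0,-0.125],[0,0,0,-0.125],[0,0,0,-0.125]]
  ]
}}

```text
time: 14.55
ee_pos: [0.4377, 0.1299, 0.3028]
tcp_rot: [-177.6, 3.3, -30.7]
wrist_force: [0.1, 0.1, 1.0]
opening: -0.0002
grasp_force: 0.0
```

Call:
{"op": "play_rows", "data": {
  "steps": [
    [[0,0,0,-0.125],[0,0,0,-0.125],[0,0,0,-0.125],[0,0,0,-0.125],[0,0,0,-0.125]]
  ]
}}

```text
time: 14.97
ee_pos: [0.4377, 0.1299, 0.3028]
tcp_rot: [-176.1, 1.2, 5.1]
wrist_force: [0.6, -0.2, 0.1]
opening: -0.0
grasp_force: 0.0
```

Call:
{"op": "play_rows", "data": {
  "steps": [
    [[0,0,0,-0.1],[0,0,0,-0.1],[0,0,0,-0.1],[0,0,0,0],[0,0,0,0]]
  ]
}}

```text
time: 15.38
ee_pos: [0.4259, 0.1652, 0.3028]
tcp_rot: [-177.5, 0.1, 19.4]
wrist_force: [0.6, 0.6, -0.9]
opening: -0.0001
grasp_force: 0.0
```

```bash
python3 -c "
from h import *
o=bot.get_obs();print(o['ee_pos'],o['tcp_rot'],o['q'])"
```

```text
[0.42594478 0.16522099 0.30281176] [-1.77491456e+02  1.09275557e-01  1.93613522e+01] [  19.63605362   -5.38589094    7.81157057  103.29470111    2.50903892
 -179.72503552]
```

Call:
{"op": "play_rows", "data": {
  "steps": [
    [[0,0,0,-0.08],[0,0,0,-0.08],[0,0,0,-0.06],[0,0,0,0],[0,0,0,0]]
  ]
}}

```text
time: 15.8
ee_pos: [0.4027, 0.2146, 0.3027]
tcp_rot: [-179.9, -0.2, 27.8]
wrist_force: [-0.4, -0.1, -0.2]
opening: -0.0001
grasp_force: 0.0
```

```bash
python3 -c "
from h import *
o=bot.get_obs();print(o['ee_pos'],o['tcp_rot'],o['q'])"
```

```text
[0.40270226 0.21457727 0.30274281] [-179.89641964   -0.24127925   27.81735983] [ 2.79863808e+01 -5.76755163e+00  7.48441169e+00  1.03010380e+02
  1.02868150e-01 -1.79830980e+02]
```

The tilt is gone (0.3°). I'm turning to yaw -170.

Call:
{"op": "play_rows", "data": {
  "steps": [
    [[0,0,0,0.125],[0,0,0,0.125],[0,0,0,0.125],[0,0,0,0.125],[0,0,0,0.125]]
  ]
}}

```text
time: 16.22
ee_pos: [0.4034, 0.2133, 0.3027]
tcp_rot: [-179.8, -0.1, -8.5]
wrist_force: [0.4, -0.4, 0.7]
opening: 0.0003
grasp_force: 0.0
```

Call:
{"op": "play_rows", "data": {
  "steps": [
    [[0,0,0,0.125],[0,0,0,0.125],[0,0,0,0.125],[0,0,0,0.125],[0,0,0,0.125]]
  ]
}}

```text
time: 16.63
ee_pos: [0.4034, 0.2133, 0.3027]
tcp_rot: [-179.7, 0.0, -44.3]
wrist_force: [-0.7, 0.7, 0.5]
opening: 0.0001
grasp_force: 0.0
```

Call:
{"op": "play_rows", "data": {
  "steps": [
    [[0,0,0,0.125],[0,0,0,0.125],[0,0,0,0.125],[0,0,0,0.125],[0,0,0,0.125]]
  ]
}}

```text
time: 17.05
ee_pos: [0.4034, 0.2133, 0.3027]
tcp_rot: [-179.8, 0.2, -80.1]
wrist_force: [-0.1, -0.8, 0.5]
opening: -0.0002
grasp_force: 0.0
```

Call:
{"op": "play_rows", "data": {
  "steps": [
    [[0,0,0,0.125],[0,0,0,0.125],[0,0,0,0.125],[0,0,0,0.125],[0,0,0,0.125]]
  ]
}}

```text
time: 17.47
ee_pos: [0.4034, 0.2133, 0.3027]
tcp_rot: [-179.9, 0.3, -115.9]
wrist_force: [0.3, 0.2, 1.2]
opening: 0.0001
grasp_force: 0.0
```

Call:
{"op": "play_rows", "data": {
  "steps": [
    [[0,0,0,0.125],[0,0,0,0.125],[0,0,0,0.125],[0,0,0,0.125],[0,0,0,0.125]]
  ]
}}

```text
time: 17.88
ee_pos: [0.4034, 0.2133, 0.3027]
tcp_rot: [179.9, 0.2, -151.7]
wrist_force: [0.8, -0.5, 1.4]
opening: -0.0002
grasp_force: 0.0
```

Call:
{"op": "play_rows", "data": {
  "steps": [
    [[0,0,0,0.125],[0,0,0,0.125],[0,0,0,0.077],[0,0,0,0],[0,0,0,0]]
  ]
}}

```text
time: 18.3
ee_pos: [0.4033, 0.2136, 0.3027]
tcp_rot: [179.8, 0.2, -169.9]
wrist_force: [0.6, -0.4, -0.4]
opening: -0.0003
grasp_force: 0.0
```

```bash
cat >> h.py <<'E'
def rel(*target):
    """shift in tool axes from the measured TCP to a world target"""
    o=bot.get_obs();M=R.from_euler('xyz',o['tcp_rot'],degrees=True).as_matrix()
    print('rel',(M.T@(np.array(target)-o['ee_pos'])).round(4),o['ee_pos'].round(4),o['tcp_rot'].round(1),o['q'].round(1))
E
python3 - <<'E'
from h import *
rel(.628,.012,.25)
t=cam('top');s=cam('scene')
def p(n,c,u,v,tol,r=8):
    ce,st=blob(c,u,v,tol,r);print(n,ce.round(2),st);return ce
K=tri(t,(298.5,157.0),s,(305.4,176.8));print(K)
K=tri(t,(362.,155.5),s,(361.9,201.4));print(K)
a=cv2.resize(t['img'][115:175,265:385],None,fx=6,fy=6,interpolation=cv2.INTER_CUBIC)
b=cv2.resize(s['img'][160:270,290:410],None,fx=6,fy=6,interpolation=cv2.INTER_CUBIC)[:240]
cv2.imwrite('pics/n6.png',np.vstack([a,b]))
E
```

```text
rel [-0.1857 -0.238   0.0526] [0.4033 0.2136 0.3027] [ 179.8    0.2 -169.9] [ 2.78e+01 -5.80e+00  7.50e+00  1.03e+02  1.00e-01  1.77e+01]
[0.62682809 0.01129327 0.22233819]
[ 0.62621    -0.17976015  0.22163518]
```

View pics/n6.png

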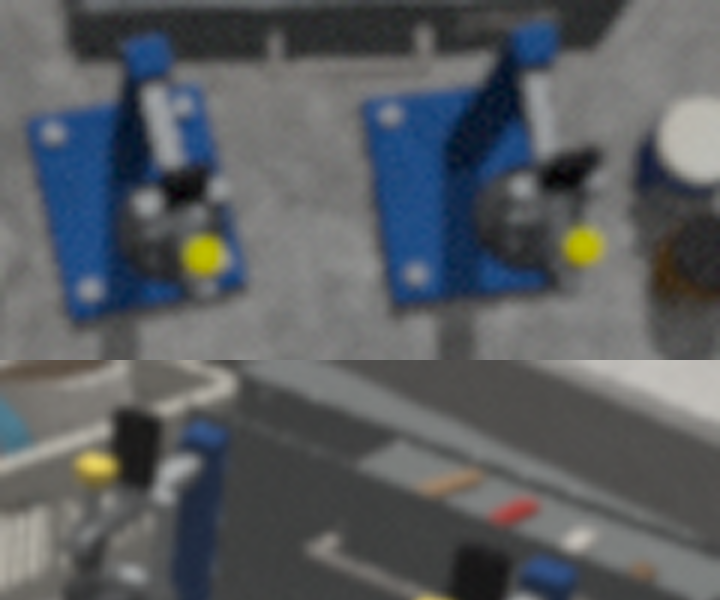

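Keeper A (203,255) and B (583,246) are consistent with the measured (0.627,0.011) and (0.626,-0.180). I'm moving above A.

Call:
{"op": "play_rows", "data": {
  "steps": [
    [[-0.02,-0.026,0,0],[-0.025,-0.032,0,0],[-0.025,-0.032,0,0],[-0.025,-0.032,0,0],[-0.025,-0.032,0,0]]
  ]
}}

```text
time: 18.82
ee_pos: [0.5492, 0.082, 0.3028]
tcp_rot: [179.8, 0.2, -169.8]
wrist_force: [0.3, 1.1, 0.4]
opening: 0.0
grasp_force: 0.0
```

Call:
{"op": "play_rows", "data": {
  "steps": [
    [[-0.025,-0.032,0,0],[-0.025,-0.032,0,0],[-0.015,-0.02,0,0],[0,0,0.02,0],[0,0,0.02,0]]
  ]
}}

```text
time: 19.23
ee_pos: [0.6287, 0.0108, 0.2617]
tcp_rot: [179.8, 0.2, -170.0]
wrist_force: [0.3, 0.3, -0.8]
opening: -0.0
grasp_force: 0.0
```

Call:
{"op": "play_rows", "data": {
  "steps": [
    [[0,0,0,0],[0,0,0,0],[0,0,0,0],[0,0,0,0],[0,0,0,0]]
  ]
}}

```text
time: 19.65
ee_pos: [0.6271, 0.0128, 0.2643]
tcp_rot: [179.9, 0.3, -169.9]
wrist_force: [-0.7, 0.1, -0.3]
opening: -0.0
grasp_force: 0.0
```

```bash
python3 - <<'E'
from h import *
rel(.627,.0115,.198)
s=cam('scene')
crop(s,255,110,415,230,5,'n7.png')
E
```

```text
rel [ 0.0007 -0.0015  0.0663] [0.6271 0.0128 0.2643] [ 179.9    0.3 -169.9] [  1.1  16.8  27.5 100.4   0.2  -9.1]
```

View pics/n7.png

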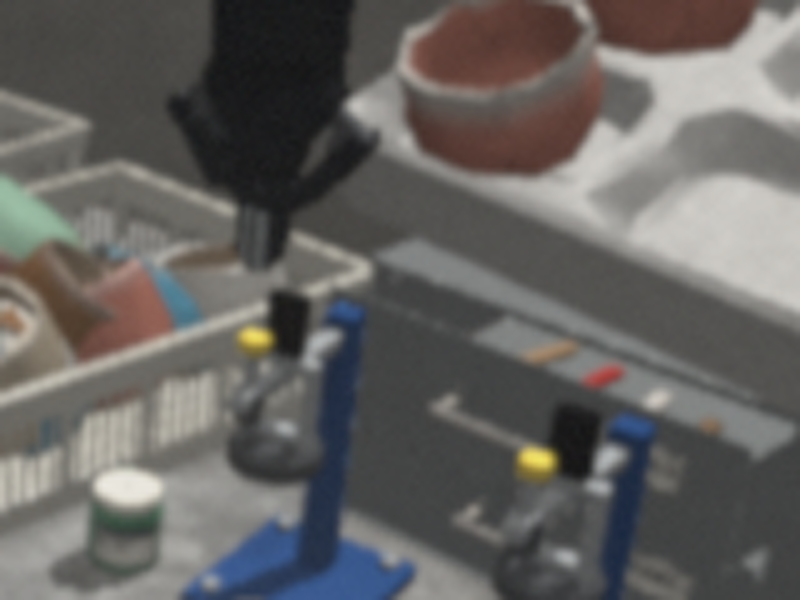

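The fingertips (256,262) are right above the yellow button (255,338). Pressing.

Call:
{"op": "play_rows", "data": {
  "steps": [
    [[0,-0.001,0.02,0],[0,0,0.015,0],[0,0,0.008,0],[0,0,0.008,0],[0,0,0.006,0]]
  ]
}}

```text
time: 20.12
ee_pos: [0.6272, 0.0119, 0.2055]
tcp_rot: [179.8, 0.2, -169.9]
wrist_force: [-1.0, -0.2, -0.9]
opening: -0.0006
grasp_force: 0.0
```

Call:
{"op": "play_rows", "data": {
  "steps": [
    [[0,0,0.005,0],[0,0,0.004,0],[0,0,0,0],[0,0,0,0],[0,0,0,0]]
  ]
}}

```text
time: 20.53
ee_pos: [0.6274, 0.0119, 0.1999]
tcp_rot: [179.9, 0.4, -169.9]
wrist_force: [-5.3, -0.5, 16.1]
opening: -0.0002
grasp_force: 7.8
```

Call:
{"op": "play_rows", "data": {
  "steps": [
    [[0,0,-0.02,0],[0,0,-0.03,0],[0,0,-0.02,0],[0,0,0,0],[0,0,0,0]]
  ]
}}

```text
time: 20.95
ee_pos: [0.6276, 0.0116, 0.2681]
tcp_rot: [179.9, 0.4, -169.9]
wrist_force: [-0.4, 0.5, -0.6]
opening: 0.0003
grasp_force: 0.0
```

```bash
python3 - <<'E'
from h import *
s=cam('scene')
ce,st=blob(s,305,177,50,10);print(ce,st,proj(s,[.627,.0115,.22]),proj(s,[.627,.0115,.195]))
ce=proj(s,[.627,.0115,.195]).astype(int)
print(blob(s,*ce,50,10))
rel(.6655,.0185,.26)
E
```

```text
[303.11764706 177.1372549 ] [295 167  19  20 204] [305.29166828 177.49997413] [304.58934048 185.25464883]
(array([304.7 , 184.35]), array([302, 183,   6,   4,  20], dtype=int32))
rel [-0.0388  0.0001  0.0068] [0.6273 0.0116 0.2667] [ 179.8    0.2 -169.9] [  1.   17.1  28.1 100.8   0.2  -9.1]
```

Keeper A is down. Now keeper B.

Call:
{"op": "play_rows", "data": {
  "steps": [
    [[0,0,-0.015,0.084],[0.0028,-0.028,0,0],[0.004,-0.04,0,0],[0.004,-0.04,0,0],[0.004,-0.04,0,0]]
  ]
}}

```text
time: 21.42
ee_pos: [0.6255, -0.1384, 0.2798]
tcp_rot: [179.8, 0.1, -174.6]
wrist_force: [0.2, 1.0, 0.0]
opening: -0.0004
grasp_force: 0.0
```

Call:
{"op": "play_rows", "data": {
  "steps": [
    [[0.003,-0.03,0,0],[0.001,-0.012,0.02,0],[0,0,0,0],[0,0,0,0],[0,0,0,0]]
  ]
}}

```text
time: 21.83
ee_pos: [0.6256, -0.1785, 0.2607]
tcp_rot: [179.8, 0.1, -174.7]
wrist_force: [-0.0, -0.4, -0.1]
opening: -0.0002
grasp_force: 0.0
```

```bash
python3 - <<'E'
from h import *
rel(.6262,-.1795,.1985)
E
```

```text
rel [-0.0004 -0.0013  0.0622] [ 0.6256 -0.1785  0.2607] [ 1.798e+02  1.000e-01 -1.747e+02] [-16.   20.7  32.  101.3   0.3 -21.4]
```

Call:
{"op": "play_rows", "data": {
  "steps": [
    [[0,-0.001,0.02,0],[0,0,0.013,0],[0,0,0.008,0],[0,0,0.007,0],[0,0,0.006,0]]
  ]
}}

```text
time: 22.25
ee_pos: [0.6263, -0.1793, 0.2073]
tcp_rot: [179.8, 0.2, -174.6]
wrist_force: [0.6, -0.0, 0.0]
opening: 0.0004
grasp_force: 0.0
```

Call:
{"op": "play_rows", "data": {
  "steps": [
    [[0,0,0.005,0],[0,0,0.004,0],[0,0,0,0],[0,0,0,0],[0,0,0,0]]
  ]
}}

```text
time: 22.67
ee_pos: [0.6264, -0.1799, 0.2]
tcp_rot: [179.8, 0.3, -174.7]
wrist_force: [-2.5, 1.9, 8.6]
opening: -0.0
grasp_force: 4.5
```

Call:
{"op": "play_rows", "data": {
  "steps": [
    [[0,0,-0.02,0],[0,0,-0.03,0],[0,0,-0.03,0],[0,0,0,0],[0,0,0,0]]
  ],
  "gripper": 0.05
}}

```text
time: 23.08
ee_pos: [0.6266, -0.1806, 0.2803]
tcp_rot: [179.9, 0.4, -174.7]
wrist_force: [-0.0, -0.0, -0.7]
opening: 0.0499
grasp_force: 0.0
```

```bash
python3 - <<'E'
from h import *
t=cam('top');s=cam('scene')
ce=proj(s,[.6262,-.1795,.195]).astype(int);print(proj(s,[.6262,-.1795,.22]),blob(s,*ce,50,8))
# black tabs in the scene view
g=s['img'].max(2)
for n,pt in(('A',[.6664,.0185,.222]),('B',[.666,-.176,.222])):
    u,v=proj(s,pt);m=(g<45).astype(np.uint8);k=np.zeros_like(m);cv2.circle(k,(int(u),int(v)),13,1,-1);m*=k
    _,l,st,c=cv2.connectedComponentsWithStats(m);i=1+st[1:,4].argmax();print(n,'pred',(u,v),'found',c[i],st[i])
rel(.666,-.176,.26)
E
```

```text
[361.70486664 201.92730851] (array([360.5, 209.5]), array([358, 208,   6,   4,  22], dtype=int32))
A pred (np.float64(312.3306875746158), np.float64(172.5504193522599)) found [312.04347826 174.52173913] [309 169   7  12  69]
B pred (np.float64(369.31010723386805), np.float64(196.09567852063083)) found [369.14912281 197.5877193 ] [365 191  10  15 114]
rel [-0.0402  0.0006  0.0174] [ 0.626  -0.1804  0.2773] [ 179.8    0.2 -174.7] [-16.2  21.6  35.1 103.4   0.2 -21.5]
```

Both keepers are down and the tabs are where predicted. Gripping weight B.

Call:
{"op": "play_rows", "data": {
  "steps": [
    [[-0.02,0,0,0],[-0.02,0.0006,0,0],[0,0,0,0],[0,0,0,0],[0,0,0,0]]
  ]
}}

```text
time: 23.6
ee_pos: [0.6652, -0.1761, 0.2771]
tcp_rot: [179.8, 0.1, -174.7]
wrist_force: [-0.4, 0.2, -0.3]
opening: 0.0502
grasp_force: 0.0
```

Call:
{"op": "play_rows", "data": {
  "steps": [
    [[0,0,0.02,0],[0,0,0.02,0],[0,0,0.02,0],[0,0,0.01,0],[0,0,0,0]]
  ],
  "squeeze": 50
}}

```text
time: 24.02
ee_pos: [0.6641, -0.1758, 0.2057]
tcp_rot: [179.7, -0.0, -174.7]
wrist_force: [0.0, 0.1, -0.9]
opening: 0.0498
grasp_force: 0.0
```

Call:
{"op": "play_rows", "data": {
  "steps": [
    [[0,0,0,0],[0,0,0,0],[0,0,0,0],[0,0,0,0],[0,0,0,0]]
  ],
  "gripper": 0.015
}}

```text
time: 24.43
ee_pos: [0.6661, -0.1761, 0.2099]
tcp_rot: [179.9, 0.3, -174.7]
wrist_force: [-1.9, -0.2, 6.2]
opening: 0.0248
grasp_force: 50.2
```

Call:
{"op": "play_rows", "data": {
  "steps": [
    [[0,0,0,0],[0,0,0,0],[0,0,0,0],[0,0,0,0],[0,0,0,0]]
  ]
}}

```text
time: 24.85
ee_pos: [0.666, -0.1761, 0.2099]
tcp_rot: [179.9, 0.3, -174.7]
wrist_force: [-1.9, -0.3, 7.0]
opening: 0.0252
grasp_force: 50.2
```

Call:
{"op": "play_rows", "data": {
  "steps": [
    [[0,0,-0.01,0],[0,0,-0.01,0],[0,0,-0.002,0],[0,0,0,0],[0,0,0,0]]
  ]
}}

```text
time: 25.27
ee_pos: [0.6659, -0.1759, 0.2295]
tcp_rot: [179.8, 0.2, -174.7]
wrist_force: [-0.1, -0.5, -3.9]
opening: 0.0253
grasp_force: 49.6
```

```bash
python3 -c "
from h import *
print(bot.get_obs()['wrist_force'],bot.get_obs()['torque']);rel(.666,-.176,.228)"
```

```text
[-0.10524661 -0.5283116  -3.88684438] [-0.00439868 -0.01941623 -0.01585085]
rel [-0.0001 -0.0001  0.0015] [ 0.6659 -0.1759  0.2295] [ 179.8    0.2 -174.7] [-14.9  25.7  35.1  99.3   0.2 -20.2]
```

Lifted 19.6 mm, carrying 3.9 N. Drawing it off.

Call:
{"op": "play_rows", "data": {
  "steps": [
    [[0.01,0,0,0],[0.015,0,0,0],[0.02,0,0,0],[0.02,0,0,0],[0.02,0,0,0]]
  ]
}}

```text
time: 25.68
ee_pos: [0.58, -0.1837, 0.2286]
tcp_rot: [179.8, 0.1, -174.7]
wrist_force: [0.2, 0.1, -3.1]
opening: 0.0251
grasp_force: 49.6
```

Call:
{"op": "play_rows", "data": {
  "steps": [
    [[0.02,0,0,0],[0.015,0,-0.02,0],[0,0,-0.03,0],[0,0,-0.03,0],[0,0,0,0]]
  ]
}}

```text
time: 26.1
ee_pos: [0.5463, -0.1876, 0.3152]
tcp_rot: [180.0, 0.6, -174.7]
wrist_force: [0.9, -0.7, -1.6]
opening: 0.025
grasp_force: 50.1
```

```bash
python3 -c "
from h import *
print(bot.get_obs()['wrist_force'],bot.get_obs()['torque']);rel(.4065,.2105,.25)
s=cam('scene');crop(s,190,100,400,240,3.8,'n8.png')"
```

```text
[ 0.86342736 -0.65660308 -1.6400885 ] [-0.10618868 -0.05033353  0.04515363]
rel [0.1032 0.4092 0.0644] [ 0.5463 -0.1876  0.3152] [ 180.     0.6 -174.7] [-19.1  11.4  26.9 104.9   0.3 -24.3]
```

View pics/n8.png

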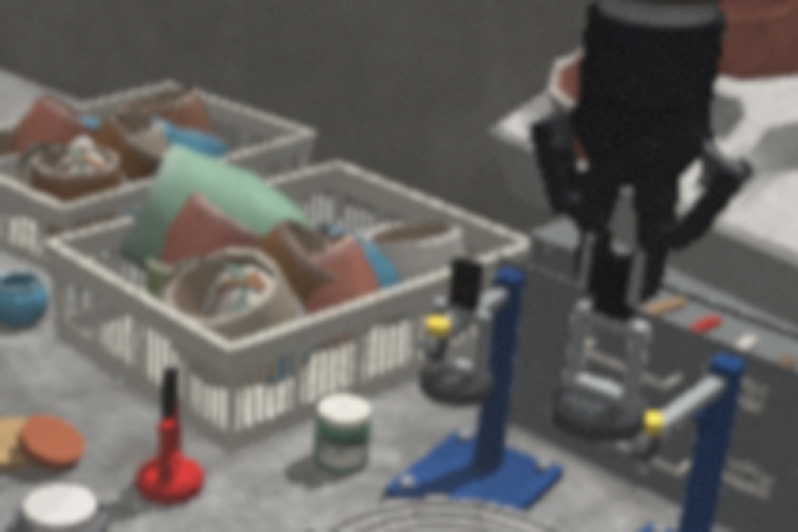

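The weight is held upright and clear of stand B, with its keeper still down. But the red coaster (52,442) has been knocked and now hangs over the bat's edge. I'll measure it.

```bash
python3 - <<'E'
from h import *
t=cam('top');s=cam('scene')
a=cv2.resize(t['img'][190:260,165:265],None,fx=5,fy=5,interpolation=cv2.INTER_CUBIC)
b=cv2.resize(s['img'][185:255,165:265],None,fx=5,fy=5,interpolation=cv2.INTER_CUBIC)[:250]
cv2.imwrite('pics/n9.png',np.vstack([a,b]))
hs=cv2.cvtColor(t['img'],cv2.COLOR_BGR2HSV)
for c,n in((t,'T'),(s,'S')):
    b,g,r=[c['img'][:,:,i].astype(int) for i in range(3)]
    u,v=proj(c,[.447,.344,.026]).astype(int);
    m=((r-g>45)&(g>40)&(r<250)).astype(np.uint8);k=np.zeros_like(m);cv2.circle(k,(u,v),28,1,-1);m*=k
    _,l,st,ce=cv2.connectedComponentsWithStats(m)
    for i in range(1,len(st)):
        if st[i,4]>60:print(n,ce[i],st[i],onz(c,*ce[i],.026).round(4),onz(c,*ce[i],.02).round(4))
    w=blob(c,*proj(c,[.407,.211,.026]).astype(int),30,16);print('white',n,onz(c,*w[0],.026),w[1])
E
```

```text
T [210.56038647 219.647343  ] [203 212  16  16 207] [0.4641 0.3058 0.026 ] [0.4647 0.3066 0.02  ]
white T [0.40786543 0.21078702 0.026     ] [230 227  17  17 232]
S [203.24503311 215.25165563] [195 210  17  12 151] [0.461  0.2986 0.026 ] [0.4666 0.307  0.02  ]
white S [0.40661371 0.20894633 0.026     ] [197 228  18  10 148]
```

View pics/n9.png

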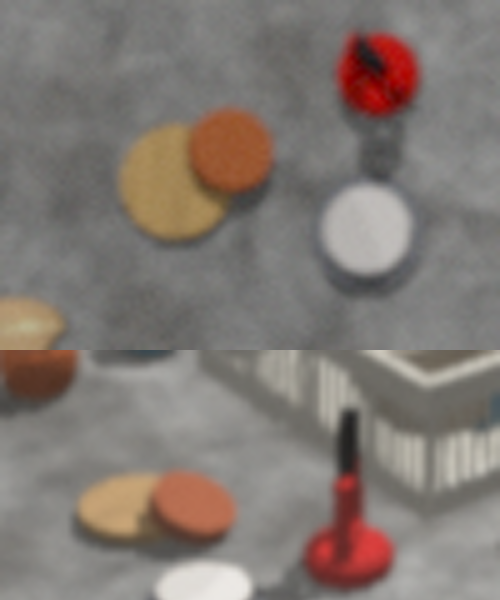

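The red coaster leans half off the bat (top view 231,150; bat 175,182; centre ≈ (0.465,0.307)). White is still centred. I'll set this weight on white first, then mend red.

Call:
{"op": "play_rows", "data": {
  "steps": [
    [[0.003,0.012,0,0],[0.006,0.024,0,0],[0.009,0.034,0,0],[0.009,0.034,0,0],[0.009,0.034,0,0]]
  ]
}}

```text
time: 26.67
ee_pos: [0.4961, -0.0516, 0.308]
tcp_rot: [179.8, 0.0, -174.7]
wrist_force: [0.5, 1.2, -3.8]
opening: 0.025
grasp_force: 50.2
```

Call:
{"op": "play_rows", "data": {
  "steps": [
    [[0.009,0.034,0,0],[0.009,0.034,0,0],[0.009,0.034,0,0],[0.009,0.034,0,0],[0.009,0.034,0,0]]
  ]
}}

```text
time: 27.08
ee_pos: [0.4353, 0.1135, 0.3088]
tcp_rot: [179.8, 0.1, -174.7]
wrist_force: [0.2, 0.4, -3.3]
opening: 0.0253
grasp_force: 50.1
```

Call:
{"op": "play_rows", "data": {
  "steps": [
    [[0.009,0.034,0,0],[0.007,0.034,0,0],[0.004,0.02,0,0],[0.002,0.012,0,0],[0,0,0,0]]
  ]
}}

```text
time: 27.5
ee_pos: [0.4044, 0.2116, 0.3089]
tcp_rot: [179.8, 0.0, -174.5]
wrist_force: [-0.4, -0.2, -2.9]
opening: 0.0252
grasp_force: 50.3
```

Call:
{"op": "play_rows", "data": {
  "steps": [
    [[0,0,0,0],[0,0,0,0],[0,0,0,0],[0,0,0,0],[0,0,0,0]]
  ]
}}

```text
time: 27.92
ee_pos: [0.4061, 0.2088, 0.3107]
tcp_rot: [179.8, 0.2, -174.8]
wrist_force: [-0.1, 0.1, -3.5]
opening: 0.0251
grasp_force: 50.3
```

```bash
python3 -c "
from h import *
rel(.407,.210,.150)"
```

```text
rel [-0.0004  0.0006  0.1607] [0.4061 0.2088 0.3107] [ 179.8    0.2 -174.8] [ 2.710e+01 -5.400e+00  8.800e+00  1.039e+02  1.000e-01  2.190e+01]
```

Call:
{"op": "play_rows", "data": {
  "steps": [
    [[0,0.001,0.02,0],[0,0,0.035,0],[0,0,0.035,0],[0,0,0.035,0],[0,0,0.03,0]]
  ]
}}

```text
time: 28.33
ee_pos: [0.406, 0.2103, 0.1534]
tcp_rot: [179.8, 0.1, -174.8]
wrist_force: [0.6, -0.7, -2.8]
opening: 0.025
grasp_force: 50.2
```

Call:
{"op": "play_rows", "data": {
  "steps": [
    [[0,0,0.012,0],[0,0,0.008,0],[0,0,0.006,0],[0,0,0.004,0],[0,0,0,0]]
  ]
}}

```text
time: 28.75
ee_pos: [0.4069, 0.2113, 0.1265]
tcp_rot: [179.8, 0.3, -174.7]
wrist_force: [-0.3, 0.2, -3.8]
opening: 0.025
grasp_force: 50.3
```

```bash
python3 -c "
from h import *
print(bot.get_obs()['wrist_force'],bot.get_obs()['torque']);rel(.407,.210,.114)"
```

```text
[-0.32352763  0.16866492 -3.76513343] [ 0.04816037  0.02154323 -0.01239542]
rel [ 0.0001 -0.0014  0.0125] [0.4069 0.2113 0.1265] [ 179.8    0.3 -174.7] [ 27.4  -8.7 -14.8  83.6   0.1  22.1]
```

Call:
{"op": "play_rows", "data": {
  "steps": [
    [[0,-0.001,0.005,0],[0,0,0.003,0],[0,0,0.002,0],[0,0,0.001,0],[0,0,0,0]]
  ]
}}

```text
time: 29.17
ee_pos: [0.4065, 0.2102, 0.1146]
tcp_rot: [179.8, 0.2, -174.7]
wrist_force: [0.5, 0.5, -3.2]
opening: 0.0252
grasp_force: 50.3
```

Call:
{"op": "play_rows", "data": {
  "steps": [
    [[0,0,0.0015,0],[0,0,0,0],[0,0,0,0],[0,0,0,0],[0,0,0,0]]
  ]
}}

```text
time: 29.58
ee_pos: [0.4068, 0.2103, 0.1139]
tcp_rot: [179.8, 0.3, -174.7]
wrist_force: [-1.2, -0.1, 5.7]
opening: 0.0251
grasp_force: 51.2
```

Call:
{"op": "play_rows", "data": {
  "steps": [
    [[0,0,0,0],[0,0,0,0],[0,0,0,0],[0,0,0,0],[0,0,0,0]]
  ],
  "gripper": 0.05
}}

```text
time: 30.0
ee_pos: [0.4064, 0.2101, 0.1131]
tcp_rot: [179.8, 0.2, -174.7]
wrist_force: [-0.5, -0.2, 1.0]
opening: 0.0499
grasp_force: 0.0
```

Call:
{"op": "play_rows", "data": {
  "steps": [
    [[0,0,-0.01,0],[0,0,-0.03,0],[0,0,-0.04,0],[0,0,-0.04,0],[0,0,0,0]]
  ]
}}

```text
time: 30.42
ee_pos: [0.4077, 0.2105, 0.2415]
tcp_rot: [179.6, 0.7, -174.7]
wrist_force: [1.8, 1.1, 1.5]
opening: 0.05
grasp_force: 0.0
```

Call:
{"op": "play_rows", "data": {
  "steps": [
    [[0,0,0,0.12],[0,0,0,0.12],[0,0,0,0.12],[0,0,0,0.12],[0,0,0,0.12]]
  ],
  "gripper": 0.085
}}

```text
time: 30.83
ee_pos: [0.4062, 0.2097, 0.234]
tcp_rot: [179.7, 0.1, 150.6]
wrist_force: [0.1, -0.2, -0.0]
opening: 0.0853
grasp_force: 0.0
```

Call:
{"op": "play_rows", "data": {
  "steps": [
    [[0,0,0,0.12],[0,0,0,0.12],[0,0,0,0.12],[0,0,0,0.12],[0,0,0,0.11]]
  ]
}}

```text
time: 31.25
ee_pos: [0.4062, 0.2097, 0.234]
tcp_rot: [179.7, -0.1, 116.8]
wrist_force: [-0.2, 0.4, 0.1]
opening: 0.0848
grasp_force: 0.0
```

```bash
cat >> h.py <<'E'
def wt(P,thr=60):
    "black tab of a weight whose foot stands at P: seen and expected pixel, scene view"
    s=cam('scene');g=s['img'].max(2);u,v=proj(s,np.add(P,[0,0,.096]))
    m=(g<thr).astype(np.uint8);k=np.zeros_like(m);cv2.circle(k,(int(u),int(v)),10,1,-1);m*=k
    _,l,st,c=cv2.connectedComponentsWithStats(m);i=1+st[1:,4].argmax();print('tab exp',(u.round(1),v.round(1)),'seen',c[i].round(1),st[i])
def red():
    for n in('top','scene'):
        c=cam(n);b,g,r=[c['img'][:,:,i].astype(int) for i in range(3)]
        u,v=proj(c,[.45,.335,.026]).astype(int)
        m=((r-g>45)&(g>40)&(r<250)).astype(np.uint8);k=np.zeros_like(m);cv2.circle(k,(u,v),26,1,-1);m*=k
        _,l,st,ce=cv2.connectedComponentsWithStats(m)
        for i in range(1,len(st)):
            if st[i,4]>60:print('red',n,ce[i].round(1),st[i],onz(c,*ce[i],.026).round(4),onz(c,*ce[i],.02).round(4))
E
python3 -c "
from h import *
wt([.407,.210,.026]);red();rel(.466,.306,.10)"
```

```text
tab exp (np.float64(204.2), np.float64(205.2)) seen [204.2 205.6] [201 200   7  13  71]
rel [0.0579 0.0966 0.1343] [0.4062 0.2098 0.2338] [ 1.797e+02 -1.000e-01  1.173e+02] [27.2 -7.9 -2.2 95.4  0.1 90. ]
```

The weight stands where expected on the white stack. Now the red coaster.

Call:
{"op": "play_rows", "data": {
  "steps": [
    [[0.008,0.012,0,0],[0.0125,0.021,0,0],[0.0125,0.021,0,0],[0.0125,0.021,0,0],[0.0125,0.0216,0,0]]
  ]
}}

```text
time: 31.82
ee_pos: [0.4662, 0.3063, 0.2341]
tcp_rot: [179.7, -0.1, 117.4]
wrist_force: [0.2, 0.1, -0.1]
opening: 0.0853
grasp_force: 0.0
```

Call:
{"op": "play_rows", "data": {
  "steps": [
    [[0,0,0.03,0],[0,0,0.04,0],[0,0,0.04,0],[0,0,0.025,0],[0,0,0,0]]
  ]
}}

```text
time: 32.23
ee_pos: [0.4636, 0.3043, 0.0929]
tcp_rot: [-179.7, -0.1, 117.3]
wrist_force: [-0.1, -1.0, -0.8]
opening: 0.0851
grasp_force: 0.0
```

```bash
python3 -c "
from h import *
rel(.466,.306,.009)
s=cam('scene');print(proj(s,[.465,.307,.02]));crop(s,145,170,265,250,6,'n10.png')"
```

```text
rel [0.0004 0.0033 0.0839] [0.4636 0.3043 0.0929] [-1.797e+02 -1.000e-01  1.173e+02] [33.2  5.4 -4.8 80.1  0.1 95.9]
[202.86126752 215.40826825]
```

View pics/n10.png

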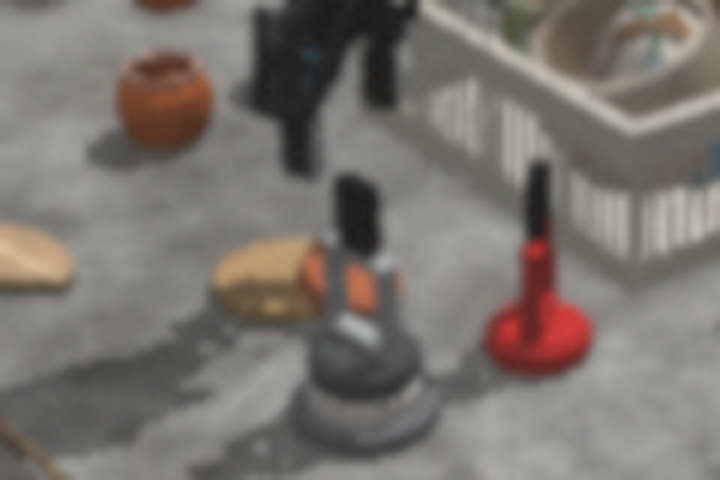

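The weight stands upright on white (365,380). The red coaster is still leaning at (350,280), and the open fingers are straddling above it. Descending to grip.

Call:
{"op": "play_rows", "data": {
  "steps": [
    [[0,0,0.03,0],[0,0,0.025,0],[0,0,0.015,0],[0,0,0.01,0],[0,0,0.006,0]]
  ],
  "squeeze": 40
}}

```text
time: 32.7
ee_pos: [0.4671, 0.3066, 0.0139]
tcp_rot: [179.7, -0.1, 117.2]
wrist_force: [-0.7, 0.7, -0.1]
opening: 0.0847
grasp_force: 0.0
```

Call:
{"op": "play_rows", "data": {
  "steps": [
    [[0,0,0,0],[0,0,0,0],[0,0,0,0],[0,0,0,0],[0,0,0,0]]
  ],
  "gripper": 0.045
}}

```text
time: 33.12
ee_pos: [0.4674, 0.3067, 0.0147]
tcp_rot: [179.6, -0.1, 117.1]
wrist_force: [0.5, -1.5, 6.5]
opening: 0.0568
grasp_force: 41.9
```

Call:
{"op": "play_rows", "data": {
  "steps": [
    [[0,0,0,0],[0,0,0,0],[0,0,0,0],[0,0,0,0],[0,0,0,0]]
  ]
}}

```text
time: 33.53
ee_pos: [0.4674, 0.3067, 0.0147]
tcp_rot: [179.6, -0.1, 117.1]
wrist_force: [-0.2, -1.0, 7.5]
opening: 0.057
grasp_force: 41.9
```

```bash
python3 -c "
from h import *
rel(.446,.344,.05);red()"
```

```text
rel [ 0.043  -0.0018 -0.0352] [0.4674 0.3067 0.0147] [ 1.796e+02 -1.000e-01  1.171e+02] [ 33.2   7.3 -11.5  70.8   0.1  96.1]
```

Call:
{"op": "play_rows", "data": {
  "steps": [
    [[0,0,-0.015,0],[0,0,-0.02,0],[0.01,-0.0018,0,0],[0.02,0,0,0],[0.0115,0,0,0]]
  ]
}}

```text
time: 34.05
ee_pos: [0.4453, 0.3435, 0.0482]
tcp_rot: [179.7, -0.1, 117.1]
wrist_force: [0.3, -0.7, -0.7]
opening: 0.0568
grasp_force: 42.7
```

Call:
{"op": "play_rows", "data": {
  "steps": [
    [[0,0,0,0],[0,0,0,0],[0,0,0,0],[0,0,0,0],[0,0,0,0]]
  ]
}}

```text
time: 34.47
ee_pos: [0.4459, 0.3417, 0.0476]
tcp_rot: [179.8, -0.1, 117.1]
wrist_force: [-0.2, 0.9, -0.2]
opening: 0.0568
grasp_force: 42.7
```

```bash
python3 -c "
from h import *
rel(.446,.344,.03);red()"
```

```text
rel [0.002  0.001  0.0176] [0.4459 0.3417 0.0476] [ 1.798e+02 -1.000e-01  1.171e+02] [ 3.740e+01  6.800e+00 -8.300e+00  7.470e+01  1.000e-01  1.004e+02]
red scene [195.3 206. ] [191 202  10   9  77] [0.4763 0.3688 0.026 ] [0.482  0.3779 0.02  ]
```

Call:
{"op": "play_rows", "data": {
  "steps": [
    [[0.001,0,0.01,0],[0,0,0.008,0],[0,0,0,0],[0,0,0,0],[0,0,0,0]]
  ],
  "squeeze": 20
}}

```text
time: 34.98
ee_pos: [0.4452, 0.343, 0.0296]
tcp_rot: [179.8, -0.1, 117.1]
wrist_force: [1.0, 0.4, -0.4]
opening: 0.0571
grasp_force: 42.7
```

Call:
{"op": "play_rows", "data": {
  "steps": [
    [[0,0,0.003,0],[0,0,0.003,0],[0,0,0.003,0],[0,0,0.002,0],[0,0,0,0]]
  ]
}}

```text
time: 35.4
ee_pos: [0.4459, 0.345, 0.0205]
tcp_rot: [179.6, -0.3, 117.2]
wrist_force: [-3.9, 4.6, 10.7]
opening: 0.057
grasp_force: 47.0
```

Call:
{"op": "play_rows", "data": {
  "steps": [
    [[0,0,0.002,0],[0,0,0,0],[0,0,0,0],[0,0,0,0],[0,0,0,0]]
  ]
}}

```text
time: 35.82
ee_pos: [0.4461, 0.3451, 0.019]
tcp_rot: [179.5, -0.3, 117.2]
wrist_force: [-3.5, 5.8, 11.3]
opening: 0.057
grasp_force: 48.2
```

Call:
{"op": "play_rows", "data": {
  "steps": [
    [[0,0,0,0],[0,0,0,0],[0,0,0,0],[0,0,0,0],[0,0,0,0]]
  ],
  "gripper": 0.08
}}

```text
time: 36.23
ee_pos: [0.4453, 0.343, 0.0165]
tcp_rot: [179.8, -0.1, 117.1]
wrist_force: [0.4, 0.0, 0.6]
opening: 0.08
grasp_force: 0.0
```

Call:
{"op": "play_rows", "data": {
  "steps": [
    [[0,0,-0.02,0],[0,0,-0.04,0],[0,0,-0.04,0],[0,0,-0.04,0],[0,0,-0.04,0]]
  ]
}}

```text
time: 36.65
ee_pos: [0.4445, 0.3421, 0.1985]
tcp_rot: [179.8, -0.1, 117.1]
wrist_force: [1.8, 0.7, -0.3]
opening: 0.0799
grasp_force: 0.0
```

Call:
{"op": "play_rows", "data": {
  "steps": [
    [[0,0,-0.04,-0.12],[0,0,-0.03,-0.12],[0,0,0,-0.12],[0,0,0,-0.12],[0,0,0,-0.12]]
  ],
  "gripper": 0.05
}}

```text
time: 37.07
ee_pos: [0.4449, 0.3424, 0.2673]
tcp_rot: [179.7, 0.1, 151.8]
wrist_force: [-0.3, -0.2, -0.9]
opening: 0.0501
grasp_force: 0.0
```

Call:
{"op": "play_rows", "data": {
  "steps": [
    [[0,0,0,-0.12],[0,0,0,-0.12],[0,0,0,-0.12],[0,0,0,-0.12],[0,0,0,-0.12]]
  ]
}}

```text
time: 37.48
ee_pos: [0.4447, 0.3422, 0.2666]
tcp_rot: [179.8, 0.2, -173.8]
wrist_force: [-0.4, -1.6, 0.3]
opening: 0.05
grasp_force: 0.0
```

```bash
python3 -c "
from h import *
red();rel(.6664,.0188,.277)"
```

```text
red top [202.6 222.8] [197 218  11  12  88] [0.4539 0.3335 0.026 ] [0.4545 0.3344 0.02  ]
red scene [191.3 212.1] [184 208  15   9 109] [0.4421 0.3419 0.026 ] [0.4476 0.3507 0.02  ]
rel [-0.1869 -0.3447 -0.0109] [0.4447 0.3422 0.2666] [ 179.8    0.2 -174. ] [37.6  7.3 16.5 99.   0.1 31.6]
```

Call:
{"op": "play_rows", "data": {
  "steps": [
    [[0,0,-0.018,-0.075],[-0.01,-0.02,0,0],[-0.016,-0.036,0,0],[-0.016,-0.036,0,0],[-0.016,-0.036,0,0]]
  ]
}}

```text
time: 38.0
ee_pos: [0.5248, 0.2253, 0.2846]
tcp_rot: [179.8, 0.2, -170.1]
wrist_force: [0.2, 0.3, -0.1]
opening: 0.0499
grasp_force: 0.0
```

Call:
{"op": "play_rows", "data": {
  "steps": [
    [[-0.016,-0.036,0,0],[-0.016,-0.036,0,0],[-0.016,-0.036,0,0],[-0.016,-0.036,0,0],[-0.016,-0.036,0,0]]
  ]
}}

```text
time: 38.42
ee_pos: [0.6355, 0.0614, 0.2843]
tcp_rot: [179.8, 0.2, -170.1]
wrist_force: [0.6, 1.5, -0.1]
opening: 0.0497
grasp_force: 0.0
```

Call:
{"op": "play_rows", "data": {
  "steps": [
    [[-0.014,-0.03,0,0],[-0.008,-0.02,0,0],[0,0,0,0],[0,0,0,0],[0,0,0,0]]
  ]
}}

```text
time: 38.83
ee_pos: [0.6651, 0.0183, 0.2841]
tcp_rot: [179.8, 0.2, -170.0]
wrist_force: [0.5, 0.6, -0.4]
opening: 0.0498
grasp_force: 0.0
```

```bash
python3 -c "
from h import *
red();rel(.6664,.0188,.277);wt([.407,.210,.026])"
```

```text
red top [199.4 225. ] [191 217  17  17 225] [0.4464 0.3448 0.026 ] [0.4469 0.3458 0.02  ]
red scene [191.1 212. ] [184 208  15   9 111] [0.4419 0.3426 0.026 ] [0.4473 0.3514 0.02  ]
rel [-0.0015 -0.0005  0.0077] [0.6648 0.019  0.2847] [ 179.8    0.2 -169.9] [  1.6  24.2  39.4 105.    0.2  -8.6]
tab exp (np.float64(204.2), np.float64(205.2)) seen [204.3 205.7] [201 200   7  13  70]
```

Red is back, flat and centred (0.446,0.345). Now weight A.

Call:
{"op": "play_rows", "data": {
  "steps": [
    [[-0.001,0,0.02,0],[0,0,0.02,0],[0,0,0.02,0],[0,0,0.016,0],[0,0,0,0]]
  ],
  "squeeze": 50
}}

```text
time: 39.4
ee_pos: [0.665, 0.0195, 0.2051]
tcp_rot: [179.8, -0.1, -169.8]
wrist_force: [-1.0, -0.4, -0.5]
opening: 0.0499
grasp_force: 0.0
```

Call:
{"op": "play_rows", "data": {
  "steps": [
    [[0,0,0,0],[0,0,0,0],[0,0,0,0],[0,0,0,0],[0,0,0,0]]
  ],
  "gripper": 0.015
}}

```text
time: 39.82
ee_pos: [0.6668, 0.0187, 0.2102]
tcp_rot: [179.8, 0.3, -169.8]
wrist_force: [-1.1, 1.1, 5.9]
opening: 0.0249
grasp_force: 50.3
```

Call:
{"op": "play_rows", "data": {
  "steps": [
    [[0,0,0,0],[0,0,0,0],[0,0,0,0],[0,0,0,0],[0,0,0,0]]
  ]
}}

```text
time: 40.23
ee_pos: [0.6668, 0.0187, 0.2102]
tcp_rot: [179.8, 0.4, -169.8]
wrist_force: [-0.2, 1.5, 6.1]
opening: 0.0253
grasp_force: 50.3
```

Call:
{"op": "play_rows", "data": {
  "steps": [
    [[0,0,-0.01,0],[0,0,-0.01,0],[0,0,0,0],[0,0,0,0],[0,0,0,0]]
  ]
}}

```text
time: 40.65
ee_pos: [0.6664, 0.0184, 0.2275]
tcp_rot: [179.8, 0.2, -169.8]
wrist_force: [-0.4, 0.9, -3.5]
opening: 0.025
grasp_force: 49.5
```

Call:
{"op": "play_rows", "data": {
  "steps": [
    [[0.01,0,-0.002,0],[0.015,0,0,0],[0.02,0,0,0],[0.02,0,0,0],[0.02,0,0,0]]
  ]
}}

```text
time: 41.07
ee_pos: [0.5816, 0.0033, 0.2289]
tcp_rot: [179.8, 0.1, -169.8]
wrist_force: [-0.1, -0.0, -2.3]
opening: 0.0249
grasp_force: 49.5
```

Call:
{"op": "play_rows", "data": {
  "steps": [
    [[0.02,0,0,0],[0.015,0,-0.02,0],[0,0,-0.03,0],[0,0,-0.03,0],[0,0,0,0]]
  ]
}}

```text
time: 41.48
ee_pos: [0.5483, -0.0031, 0.3153]
tcp_rot: [179.9, 0.6, -169.9]
wrist_force: [1.8, -0.2, -2.4]
opening: 0.0247
grasp_force: 50.1
```

```bash
python3 -c "
from h import *
print(bot.get_obs()['wrist_force']);red();rel(.446,.344,.31)
s=cam('scene')
for P in([.627,.0115,.195],[.6262,-.1795,.195]):
  c=proj(s,P);print(c,blob(s,*c.astype(int),50,8))"
```

```text
[ 1.81060884 -0.18893342 -2.41263888]
red top [199.3 225. ] [191 217  17  17 224] [0.4462 0.3448 0.026 ] [0.4468 0.3459 0.02  ]
red scene [191.2 212.1] [184 208  15   9 110] [0.4418 0.3423 0.026 ] [0.4472 0.3512 0.02  ]
rel [0.0396 0.3597 0.0009] [ 0.5484 -0.0031  0.3102] [ 179.8    0.3 -169.8] [ -0.4   7.2  21.4 104.    0.2 -10.6]
[304.58934048 185.25464883] (array([305.08695652, 184.43478261]), array([302, 183,   7,   4,  23], dtype=int32))
[360.24949765 210.40165032] (array([361. , 209.5]), array([358, 208,   7,   4,  22], dtype=int32))
```

Call:
{"op": "play_rows", "data": {
  "steps": [
    [[0.0015,0.014,0,0],[0.003,0.025,0,0],[0.0037,0.034,0,0],[0.0037,0.034,0,0],[0.0037,0.034,0,0]]
  ]
}}

```text
time: 42.05
ee_pos: [0.5066, 0.1346, 0.3084]
tcp_rot: [179.8, 0.0, -169.9]
wrist_force: [-0.4, 0.2, -2.5]
opening: 0.0251
grasp_force: 50.1
```

Call:
{"op": "play_rows", "data": {
  "steps": [
    [[0.0037,0.034,0,0],[0.0037,0.034,0,0],[0.0037,0.034,0,0],[0.0037,0.034,0,0],[0.0037,0.034,0,0]]
  ]
}}

```text
time: 42.47
ee_pos: [0.458, 0.2989, 0.3089]
tcp_rot: [179.9, 0.1, -169.8]
wrist_force: [1.1, 0.1, -3.1]
opening: 0.0253
grasp_force: 50.0
```

Call:
{"op": "play_rows", "data": {
  "steps": [
    [[0.003,0.028,0,0],[0.0025,0.0215,0,0],[0,0,0,0],[0,0,0,0],[0,0,0,0]]
  ]
}}

```text
time: 42.88
ee_pos: [0.445, 0.3447, 0.3096]
tcp_rot: [179.9, 0.1, -169.8]
wrist_force: [-0.0, -0.3, -2.9]
opening: 0.0253
grasp_force: 50.4
```

```bash
python3 -c "
from h import *
rel(.446,.3445,.150)"
```

```text
rel [-0.0006 -0.0007  0.1596] [0.445  0.3447 0.3096] [ 1.799e+02  1.000e-01 -1.698e+02] [ 37.7   9.4  23.8 104.3   0.   27.5]
```

Call:
{"op": "play_rows", "data": {
  "steps": [
    [[-0.0006,-0.0005,0.02,0],[0,0,0.035,0],[0,0,0.035,0],[0,0,0.035,0],[0,0,0.03,0]]
  ]
}}

```text
time: 43.3
ee_pos: [0.4463, 0.3434, 0.1531]
tcp_rot: [179.9, 0.1, -169.9]
wrist_force: [0.3, 0.2, -4.1]
opening: 0.0252
grasp_force: 50.4
```

Call:
{"op": "play_rows", "data": {
  "steps": [
    [[0,0,0.012,0],[0,0,0.008,0],[0,0,0.006,0],[0,0,0.004,0],[0,0,0,0]]
  ]
}}

```text
time: 43.72
ee_pos: [0.4472, 0.3453, 0.1266]
tcp_rot: [179.8, 0.3, -169.9]
wrist_force: [-0.2, 0.1, -2.8]
opening: 0.0249
grasp_force: 50.4
```

Call:
{"op": "play_rows", "data": {
  "steps": [
    [[0,0,0.004,0],[0,0,0.002,0],[0,0,0.001,0],[0,0,0,0],[0,0,0,0]]
  ]
}}

```text
time: 44.13
ee_pos: [0.4467, 0.3452, 0.119]
tcp_rot: [179.8, 0.2, -169.8]
wrist_force: [-0.5, -0.2, -2.4]
opening: 0.0249
grasp_force: 50.5
```

```bash
python3 -c "
from h import *
print(bot.get_obs()['wrist_force']);rel(.446,.3445,.1145)"
```

```text
[-0.49612187 -0.20623517 -2.430985  ]
rel [ 0.0009 -0.0006  0.0045] [0.4467 0.3452 0.119 ] [ 179.8    0.2 -169.8] [37.7  5.9 -1.3 82.5  0.1 27.5]
```

Call:
{"op": "play_rows", "data": {
  "steps": [
    [[0.0008,-0.0006,0.002,0],[0,0,0.002,0],[0,0,0.001,0],[0,0,0.0008,0],[0,0,0,0]]
  ]
}}

```text
time: 44.55
ee_pos: [0.4462, 0.3444, 0.1142]
tcp_rot: [179.8, 0.3, -169.8]
wrist_force: [-2.3, -1.8, 6.0]
opening: 0.025
grasp_force: 51.5
```

Call:
{"op": "play_rows", "data": {
  "steps": [
    [[0,0,0,0],[0,0,0,0],[0,0,0,0],[0,0,0,0],[0,0,0,0]]
  ]
}}

```text
time: 44.97
ee_pos: [0.4462, 0.3445, 0.1143]
tcp_rot: [179.8, 0.3, -169.8]
wrist_force: [-2.2, -2.3, 5.3]
opening: 0.0249
grasp_force: 51.5
```

Call:
{"op": "play_rows", "data": {
  "steps": [
    [[0,0,0,0],[0,0,0,0],[0,0,0,0],[0,0,0,0],[0,0,0,0]]
  ],
  "gripper": 0.05
}}

```text
time: 45.38
ee_pos: [0.446, 0.3444, 0.1129]
tcp_rot: [179.8, 0.2, -169.8]
wrist_force: [-1.1, -0.6, 0.0]
opening: 0.0503
grasp_force: 0.0
```

Call:
{"op": "play_rows", "data": {
  "steps": [
    [[0,0,-0.01,0],[0,0,-0.03,0],[0,0,-0.04,0],[0,0,-0.04,0],[0,0,-0.04,0]]
  ]
}}

```text
time: 45.8
ee_pos: [0.4451, 0.3435, 0.2755]
tcp_rot: [179.8, 0.2, -169.8]
wrist_force: [1.3, 0.8, 0.8]
opening: 0.0502
grasp_force: 0.0
```

Call:
{"op": "play_rows", "data": {
  "steps": [
    [[-0.008,-0.024,0,0],[-0.012,-0.036,0,0],[-0.012,-0.036,0,0],[-0.012,-0.036,0,0],[-0.012,-0.036,0,0]]
  ]
}}

```text
time: 46.22
ee_pos: [0.5308, 0.1869, 0.2737]
tcp_rot: [179.8, 0.3, -169.8]
wrist_force: [0.8, 0.1, -0.0]
opening: 0.0502
grasp_force: 0.0
```

Call:
{"op": "play_rows", "data": {
  "steps": [
    [[-0.012,-0.036,0,0],[-0.012,-0.036,0,0],[-0.012,-0.036,0,0],[-0.012,-0.036,0,0],[-0.015,-0.0477,0,0]]
  ]
}}

```text
refused, shift out of range in row 5
```

```bash
python3 -c "
from h import *
rel(.627,.0117,.24);wt([.407,.210,.026]);wt([.446,.3445,.026])"
```

```text
rel [-0.0636 -0.1895  0.0334] [0.5308 0.1869 0.2737] [ 179.8    0.3 -169.8] [19.3  7.7 17.8 99.8  0.1  9.1]
tab exp (np.float64(204.2), np.float64(205.2)) seen [204.  205.6] [201 200   7  13  75]
tab exp (np.float64(190.2), np.float64(186.3)) seen [189.8 186.6] [187 181   7  13  67]
```

Both weights stand in place. On to keeper A.

Call:
{"op": "play_rows", "data": {
  "steps": [
    [[-0.012,-0.036,0,0],[-0.012,-0.036,0,0],[-0.012,-0.036,0,0],[-0.012,-0.036,0,0],[-0.01,-0.03,0,0]]
  ]
}}

```text
time: 46.73
ee_pos: [0.6188, 0.0256, 0.273]
tcp_rot: [179.8, 0.2, -169.9]
wrist_force: [1.0, 1.0, 0.4]
opening: 0.0501
grasp_force: 0.0
```

Call:
{"op": "play_rows", "data": {
  "steps": [
    [[-0.005,-0.011,0,0],[0,0,0.02,0],[0,0,0,0],[0,0,0,0],[0,0,0,0]]
  ],
  "gripper": 0.045
}}

```text
time: 47.15
ee_pos: [0.6247, 0.0185, 0.2534]
tcp_rot: [179.8, 0.2, -169.8]
wrist_force: [0.6, -0.1, -0.2]
opening: 0.0444
grasp_force: 0.0
```

```bash
python3 -c "
from h import *
rel(.627,.0117,.188)"
```

```text
rel [-0.0008 -0.0073  0.0654] [0.6247 0.0185 0.2534] [ 179.8    0.2 -169.8] [ 1.6 16.2 25.5 99.1  0.2 -8.6]
```

Call:
{"op": "play_rows", "data": {
  "steps": [
    [[-0.0008,-0.0068,0,0],[0,0,0.02,0],[0,0,0.02,0],[0,0,0.02,0],[0,0,0.006,0]]
  ],
  "squeeze": 50
}}

```text
time: 47.57
ee_pos: [0.6265, 0.0113, 0.1843]
tcp_rot: [179.8, 0.1, -169.8]
wrist_force: [-0.8, 0.0, -0.9]
opening: 0.0451
grasp_force: 0.0
```

Call:
{"op": "play_rows", "data": {
  "steps": [
    [[0,0,0,0],[0,0,0,0],[0,0,0,0],[0,0,0,0],[0,0,0,0]]
  ]
}}

```text
time: 47.98
ee_pos: [0.6276, 0.0111, 0.1876]
tcp_rot: [179.8, 0.3, -169.8]
wrist_force: [-0.0, 0.2, -0.4]
opening: 0.0449
grasp_force: 0.0
```

Call:
{"op": "play_rows", "data": {
  "steps": [
    [[0,0,0,0],[0,0,0,0],[0,0,0,0],[0,0,0,0],[0,0,0,0]]
  ],
  "gripper": 0.008
}}

```text
time: 48.4
ee_pos: [0.6274, 0.0107, 0.187]
tcp_rot: [179.9, 0.3, -169.9]
wrist_force: [-0.8, -4.6, 5.5]
opening: 0.0167
grasp_force: 48.8
```

Call:
{"op": "play_rows", "data": {
  "steps": [
    [[0,0,0,0],[0,0,0,0],[0,0,0,0],[0,0,0,0],[0,0,0,0]]
  ]
}}

```text
time: 48.82
ee_pos: [0.6274, 0.0107, 0.187]
tcp_rot: [179.9, 0.3, -169.9]
wrist_force: [1.3, -3.9, 5.6]
opening: 0.0167
grasp_force: 48.9
```

Call:
{"op": "play_rows", "data": {
  "steps": [
    [[0,0,-0.006,0],[0,0,-0.006,0],[0,0,-0.006,0],[0,0,-0.005,0],[0,0,0,0]]
  ]
}}

```text
time: 49.23
ee_pos: [0.6274, 0.0107, 0.2109]
tcp_rot: [179.9, 0.3, -169.9]
wrist_force: [-0.4, -4.9, 5.7]
opening: 0.0162
grasp_force: 49.7
```

Call:
{"op": "play_rows", "data": {
  "steps": [
    [[0,0,0,0],[0,0,0,0],[0,0,0,0],[0,0,0,0],[0,0,0,0]]
  ],
  "gripper": 0.045
}}

```text
time: 49.65
ee_pos: [0.627, 0.0113, 0.209]
tcp_rot: [179.8, 0.2, -169.8]
wrist_force: [0.1, 0.2, -0.2]
opening: 0.0449
grasp_force: 0.0
```

Call:
{"op": "play_rows", "data": {
  "steps": [
    [[0,0,-0.02,0],[0,0,-0.03,0],[0,0,-0.02,0],[0,0,0,0],[0,0,0,0]]
  ]
}}

```text
time: 50.07
ee_pos: [0.6274, 0.0109, 0.2804]
tcp_rot: [179.8, 0.3, -169.8]
wrist_force: [0.9, 0.5, -1.0]
opening: 0.0452
grasp_force: 0.0
```

```bash
python3 -c "
from h import *
rel(.627,.0117,.188)
s=cam('scene')
for z in(.195,.219):
  c=proj(s,[.627,.0115,z]);print(c,s['img'][int(c[1]),int(c[0])],blob(s,*c.astype(int),50,8))"
```

```text
rel [0.0008 0.0006 0.0924] [0.6274 0.0109 0.2804] [ 179.8    0.3 -169.8] [  0.9  17.6  30.3 102.4   0.2  -9.3]
[304.58934048 185.25464883] [110 114 115] (array([303.47674419, 185.14534884]), array([296, 178,  17,  15, 172], dtype=int32))
[305.26329226 177.81328485] [ 99 217 233] (array([305.52631579, 176.73684211]), array([303, 175,   6,   4,  19], dtype=int32))
```

Keeper A is shut. Now keeper B at (0.6263,-0.1797), yaw -174.7.

Call:
{"op": "play_rows", "data": {
  "steps": [
    [[0,0,0,0.085],[0.0028,-0.028,0,0],[0.004,-0.04,0,0],[0.004,-0.04,0,0],[0.004,-0.04,0,0]]
  ]
}}

```text
time: 50.53
ee_pos: [0.6253, -0.139, 0.2772]
tcp_rot: [179.8, 0.1, -174.6]
wrist_force: [0.9, -0.1, 0.6]
opening: 0.0451
grasp_force: 0.0
```

Call:
{"op": "play_rows", "data": {
  "steps": [
    [[0.003,-0.03,0,0],[0.001,-0.012,0.02,0],[0,0,0,0],[0,0,0,0],[0,0,0,0]]
  ]
}}

```text
time: 50.95
ee_pos: [0.6255, -0.1792, 0.2583]
tcp_rot: [179.8, 0.1, -174.7]
wrist_force: [-0.5, -0.4, 0.6]
opening: 0.0449
grasp_force: 0.0
```

```bash
python3 -c "
from h import *
rel(.6263,-.1797,.188)"
```

```text
rel [-0.0006 -0.0009  0.0703] [ 0.6255 -0.1792  0.2583] [ 1.798e+02  1.000e-01 -1.747e+02] [-16.1  20.6  31.7 101.    0.3 -21.4]
```

Call:
{"op": "play_rows", "data": {
  "steps": [
    [[-0.0005,-0.0005,0.02,0],[0,0,0.02,0],[0,0,0.02,0],[0,0,0.01,0],[0,0,0,0]]
  ]
}}

```text
time: 51.37
ee_pos: [0.626, -0.1788, 0.1868]
tcp_rot: [179.7, 0.0, -174.6]
wrist_force: [-0.4, 0.4, -0.1]
opening: 0.0453
grasp_force: 0.0
```

Call:
{"op": "play_rows", "data": {
  "steps": [
    [[0,0,0,0],[0,0,0,0],[0,0,0,0],[0,0,0,0],[0,0,0,0]]
  ]
}}

```text
time: 51.78
ee_pos: [0.6268, -0.1803, 0.1895]
tcp_rot: [179.8, 0.2, -174.7]
wrist_force: [-0.4, -0.7, -0.5]
opening: 0.0452
grasp_force: 0.0
```

Call:
{"op": "play_rows", "data": {
  "steps": [
    [[0,0,0,0],[0,0,0,0],[0,0,0,0],[0,0,0,0],[0,0,0,0]]
  ],
  "gripper": 0.008
}}

```text
time: 52.2
ee_pos: [0.6266, -0.1801, 0.1891]
tcp_rot: [179.8, 0.2, -174.7]
wrist_force: [-0.8, 2.0, 3.3]
opening: 0.0163
grasp_force: 48.8
```

Call:
{"op": "play_rows", "data": {
  "steps": [
    [[0,0,0,0],[0,0,0,0],[0,0,0,0],[0,0,0,0],[0,0,0,0]]
  ]
}}

```text
time: 52.62
ee_pos: [0.6266, -0.1801, 0.1891]
tcp_rot: [179.8, 0.2, -174.7]
wrist_force: [-0.2, 2.8, 5.5]
opening: 0.0165
grasp_force: 48.9
```

Call:
{"op": "play_rows", "data": {
  "steps": [
    [[0,0,-0.006,0],[0,0,-0.006,0],[0,0,-0.006,0],[0,0,-0.005,0],[0,0,0,0]]
  ]
}}

```text
time: 53.03
ee_pos: [0.6266, -0.1802, 0.2129]
tcp_rot: [179.8, 0.2, -174.7]
wrist_force: [-1.6, 4.3, 4.8]
opening: 0.0162
grasp_force: 53.4
```

Call:
{"op": "play_rows", "data": {
  "steps": [
    [[0,0,0,0],[0,0,0,0],[0,0,0,0],[0,0,0,0],[0,0,0,0]]
  ],
  "gripper": 0.045
}}

```text
time: 53.45
ee_pos: [0.6263, -0.1806, 0.2115]
tcp_rot: [179.8, 0.2, -174.7]
wrist_force: [0.7, 0.9, -0.2]
opening: 0.045
grasp_force: 0.0
```

Call:
{"op": "play_rows", "data": {
  "steps": [
    [[0,0,-0.02,0],[0,0,-0.03,0],[0,0,-0.03,0],[0,0,-0.02,0],[0,0,0,0]]
  ]
}}

```text
time: 53.87
ee_pos: [0.6265, -0.181, 0.3166]
tcp_rot: [180.0, 0.5, -174.7]
wrist_force: [-0.6, 0.3, 0.7]
opening: 0.0453
grasp_force: 0.0
```

```bash
python3 -c "
from h import *
t=cam('top');s=cam('scene')
for P in([.6263,-.1797,.195],[.6263,-.1797,.219],[.627,.0115,.219]):
  c=proj(s,P);print(c,s['img'][int(c[1]),int(c[0])],blob(s,*c.astype(int),50,8))
wt([.407,.210,.026]);wt([.446,.3445,.026])
red()
for c,z in((t,.026),):
  for n,P in(('white',[.407,.210,.026]),('wood',[.446,.344,.012]),('jar',[.664,.138,.056])):
    u,v=proj(c,P);print(n,(u,v))
w=blob(t,257,160,30);print('jar',onz(t,*w[0],.056),w[1])
b=cv2.cvtColor(t['img'],cv2.COLOR_BGR2GRAY)
m=(b[215:255,218:258]>165).astype(int);ys,xs=np.nonzero(m);print('white px',xs.min()+218,xs.max()+218,ys.min()+215,ys.max()+215,m.sum())"
```

```text
[360.33763159 210.41885885] [90 89 88] (array([359.16149068, 210.49068323]), array([352, 203,  17,  16, 161], dtype=int32))
[361.73522981 202.28694823] [ 90 208 228] (array([361.95833333, 201.375     ]), array([359, 200,   7,   4,  24], dtype=int32))
[305.26329226 177.81328485] [ 99 220 235] (array([305.52631579, 176.73684211]), array([303, 175,   6,   4,  19], dtype=int32))
tab exp (np.float64(204.2), np.float64(205.2)) seen [204.1 205.7] [201 200   7  13  71]
tab exp (np.float64(190.2), np.float64(186.3)) seen [189.9 186.6] [187 181   7  13  66]
white (np.float64(238.2832085258771), np.float64(235.49274776678257))
wood (np.float64(200.27017712668697), np.float64(225.45207215902516))
jar (np.float64(257.2948549965436), np.float64(160.4106537886313))
jar [0.66394585 0.13808336 0.056     ] [251 155  13  12 129]Traceback (most recent call last):
  File "<string>", line 13, in <module>
    m=(b[215:255,218:258]>165).astype(int);ys,xs=np.nonzero(m);print('white px',xs.min()+218,xs.max()+218,ys.min()+215,ys.max()+215,m.sum())
                                                                                ~~~~~~^^
    return umr_minimum(a, axis, None, out, keepdims, initial, where)
ValueError: zero-size array to reduction operation minimum which has no identity
```

Both keepers are shut, both weights stand centred on their stacks and the jar hasn't moved. Handing in.

```bash
python3 -c "
from workcell import bot
print(bot.job_done())"
```

```text
the job is handed in; nothing more can be done
None
```

I handed the job in at about 54 s of robot time. The one red and one white coaster present are centred on their bats with a weight upright on each, and both keepers are shut with the jar where it was. The red coaster was knocked half off its bat partway through and put back, by which time both keepers were already down and one weight already stood on the white stack.

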